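Load a sample jar on the jar roller

TASK

Pick up the upright yellow-labelled jar with the blue lid and lay it gently on its side along the two black rollers of the jar roller, lid toward the blue end plate, and let go of it. Then slide the orange stop up to the jar's base so that the jar is held snugly, without appreciable play, between the blue plate and the stop. Do not drop the jar, and leave everything else on the bench where it stands.

Things in the scene. Friction and masses are not known exactly. Their poses are not given: they have to be found in the camera images.
- jar: The sample jar to load: glass, yellow label, blue twist-off lid; a cylinder 62 mm in diameter and 127 mm long, about 0.13 to 0.25 kg, standing upright on the bench at the start. Origin: centre of its underside; z runs along its axis toward the lid.
- jar_mid (a point): Point on the jar's axis halfway along it, 63.5 mm above its underside.
- jar_lid (a point): Centre of the top face of the jar's lid, 127 mm above its underside.
- roller: The jar roller, fixed on the bench; white base 300 x 120 mm, its top 26 mm high. Origin on the bench; +x runs along the rollers from the blue plate to the orange stop, z up. Two rollers, 16 mm thick, that do not turn: axes at y = -18 and +18 mm, 60.4 mm high, x = -75 to 145 mm; beside them is only air down to the base. A far bearing plate at x = 145 to 155 mm is 67 mm high.
- plate_face (a point): Middle of the upper edge of the fixed blue end plate's inner face: roller frame (-75, 0, 85) mm. The plate is 84 mm wide and 10 mm thick; behind it (toward -x) a grey drive housing, 60 mm high, reaches to x = -131 mm.
- cradle (a point): Where the jar's mid-point comes when it lies on both rollers with its lid about 1.5 mm from the blue plate: roller frame (-10, 0, 95) mm; a lying jar's axis is 95 mm above the bench, midway between the rollers.
- stop (a joint): Slide of the orange stop along the rollers (m): 0 fully away, growing toward the blue plate, limit 0.055; starts at 0 to 0.015. Clear length between plate and stop is 175 mm minus this, so the 127 mm jar is just held at about 0.048 (up to 0.053 if pressed). About 1.5 N of friction; it stays where it is left. A lying jar adds 1 to 2 N when pushed along.
- stop_grip (a point): Grip point on the orange stop: middle of its fin, 12 mm thick (across the rollers), 36 mm long (along them), this point 112 mm and its top 126 mm above the bench. The fin stands out from the stop's plate, away from the jar; the plate is 8 mm thick, 62 mm wide, 72 to 110 mm above the bench, its jar-side face 27 mm from this point.
- jar_b: Bystander: clear jar with black lid, 66 mm in diameter, 116 mm high, upright; origin at the centre of its underside.
- jar_g: Bystander: jar with green lid, 68 mm in diameter, 106 mm high, upright; origin at the centre of its underside.
- amber: Bystander: small amber bottle with red cap, 48 mm in diameter, 75 mm high; origin at the centre of its underside. Behind it, beyond about x = 0.70 m, a shelf with cartons hangs over the back of the bench: keep the arm clear of it.
There are look-alikes about, which are no part of the job. Leave any red look-alike of the jar alone.

How it is judged:
By the outcome, as a careful person would: the job done as asked, in the order asked, and still so for the second after the job is handed in, with the robot touching nothing.
It also fails if it takes over 61 s, if anything falls off the work surface, if the arm or the gripper's body presses on something with over 40 N, if the wrist force passes 120 N, or if a joint passes its speed limit or range.

ROBOT

A 7-joint arm with a two-finger parallel gripper is mounted at the origin on a cart in front of the work surface, level with it; the furniture and walls round the work are solid. World frame = base frame: x ahead of the robot, y to its left, z up, the work surface at z = 0. Lengths are in m, angles in rad, forces in N, time in s.
With the tool pointing down it reaches from about 0.4 to 0.85 m from the base axis. Payload 10.4 kg.
Tool frame: the origin (TCP) lies midway between the tips of the shut fingers; the grasp point (between the pads) lies 19 mm behind it; z points along the fingers, y is the line along which they close (so a half turn about z gives the same grasp; the last joint's range is limited). The gripper opens to 85 mm and grips with 20 to 120 N. Pads are 22 mm wide; open, the fingers measure 114 mm over their backs; the gripper's body (76 mm by 85 mm) begins 54 mm behind the grasp point. The pads swing forward as they close: fully open they stand 13 mm farther back than shut.
Start: joints at [-1.192, 0.332, -0.065, 1.46, 0.022, 1.35, -0.088], TCP at [0.244, 0.575, 0.192] pointing down, gripper open.
Joint ranges: [-2.6, 2.6], [-0.5, 2.12], [-1.47, 1.34], [0.16, 2.42], [-1.27, 4.41], [0.06, 2.06], [-2.6, 2.6]. Speed limits (rad/s): [2.22, 2.22, 2.79, 2.79, 3.14, 3.14, 3.14].

INTERFACE

Orientations are given as a unit quaternion [x, y, z, w].
In Python, from workcell import monitor, eyes, manip gives the robot as it stands.
- The arm moves only by the tool send_rows, never from a script. Its arguments are lists of equal length, an entry for each row: "offset": the shift along the tool's x, y, z in mm, a list of three; "roll": the turn about the tool's z in rad. In form: {"offset": [[tx, ty, tz], ...], "roll": [roll, ...]}. A call has exactly 5 rows; each row is the pose to reach, as a shift and turn from the pose commanded when the call began, along the tool's axes at that moment; what a row does not reach only later rows make up. A row lasts 1/12 s, in which the tool goes at most 41.7 mm and 7.16 degrees, less where a joint would pass 70% of its speed; a pose out of reach is approached as far as the arm can. A call with a gripper value outside its range is refused whole. "jaw" is the opening, from 0 (shut) to 1 (fully open), set as the call begins (left out, the last holds). The fingers move at their own pace and stop on an object; "newtons" is the grip in N (left out, the last holds). Time passes only in rows, so rows that repeat a pose let the fingers close, or fill a call up. It gives the time, the measured TCP pose, the force and the opening at its end, in the units of the state.
- monitor.get_obs(): the state, without advancing time (a new reading comes with each control period).
- eyes.camera(name): name is "scene" or "top"; returns (picture, depth): 480x640x3 uint8, blue, green, red; 480x640 float32, m along the optical axis (not along the pixel's ray), 0 where there is no reading.
- eyes.camera_params(name): a dict with "fovy" (degrees; the focal length in pixels is half the picture's height over the tangent of half this angle, whatever the lens; pixels are square), "cx", "cy" (the principal point, pixels), "R" (3x3) and "t" (3): a world point X has camera coordinates R X + t. Camera axes: x right, y down, z forward; pixel columns grow to the right and rows downward; lengths in m; the calibration is good to about 2 mm. A picture is of the moment at which its call begins. camera_params takes no time and is no camera call.
- manip.hand_in(): hands the job in, once; it reports no verdict.
The state is a dict: "clock": time; "joint_pos": joint angles; "joint_velocities": joint speeds; "tau": joint torques, N m; "position": TCP position; "ee_rot": TCP orientation; "ft_force": force on the tool from outside, world axes, zero at the start; "torque": the same for the moment, N m; "grip_width": opening from 0.0 (shut) to 1.0 (fully open).
Only numpy, scipy, OpenCV 4.12 (cv2) and the standard library are available. Lean on these libraries where they do the work, as an engineer would, in place of code of your own. Each camera call takes 0.05 s, during which the arm holds its last target. There are 200 camera calls.

## Working session

There is one attempt and no reset: what is moved stays moved. The work goes in short steps, Python scripts to look and compute and a tool call to move; the robot and the scene stay as the last step left them, time stands still between calls to the robot, and variables do not carry over. Pictures are saved under pics/ and viewed, on a budget of 10 in all, crops included, one or two more only if the job needs it, and the job is handed in when it is done.

Besides the shell and the picture viewer there is one more tool, called after ">>>" by a JSON object that holds its "name" and its "arguments". send_rows: Moves the arm, as the interface text tells. Its arguments: {"type":"object","properties":{"offset":{"type":"array"},"roll":{"type":"array"},"jaw":{"type":"number"},"newtons":{"type":"number"}},"required":["offset","roll"]}

```bash
mkdir -p pics; python3 - <<'E'
from workcell import monitor, eyes
import cv2,numpy as np
o=monitor.get_obs();print(o)
for n in("scene","top"):
    p,d=eyes.camera(n);cv2.imwrite(f"pics/{n}0.png",p);np.savez(f"{n}0.npz",p=p,d=d);print(n,eyes.camera_params(n))
E
```

```text
{'clock': 0.0, 'joint_pos': array([-1.19159445,  0.33290928, -0.06468642,  1.46095182,  0.02160312,
        1.34990316, -0.08847797]), 'joint_velocities': array([ 0.00111437, -0.00107832, -0.0005184 ,  0.00066576,  0.00046343,
        0.00013827,  0.00015011]), 'tau': array([ 2.51301790e-04, -6.25436783e+01,  4.93691757e-02, -3.91613102e+01,
        1.62693264e-02,  9.67434811e-03,  3.71010503e-05]), 'position': array([0.24426753, 0.5748107 , 0.19078757]), 'ee_rot': array([ 1.99536947e-01,  9.79890026e-01, -7.29795963e-04, -1.09976427e-04]), 'ft_force': array([-0.34784801,  0.44032888,  0.26820858]), 'torque': array([-0.01476997,  0.07306874,  0.03255702]), 'grip_width': 1.0000026045534343}
scene {'fovy': 46.0969122710969, 'cx': 316.8128572039899, 'cy': 233.48724784144204, 'R': array([[ 0.41229145, -0.91097788, -0.01162115],
       [-0.54780735, -0.23769473, -0.80212738],
       [ 0.72795801,  0.33707641, -0.59703988]]), 't': array([-0.24831251,  0.37446052,  1.19685419])}
top {'fovy': 44.59104548079897, 'cx': 323.9450695407428, 'cy': 242.43739422680085, 'R': array([[-0.02028008, -0.99972178,  0.01204498],
       [-0.78108549,  0.00832228, -0.62436864],
       [ 0.62409469, -0.02207041, -0.78103695]]), 't': array([-0.01266163,  0.50682105,  1.38706155])}
```

View pics/scene0.png

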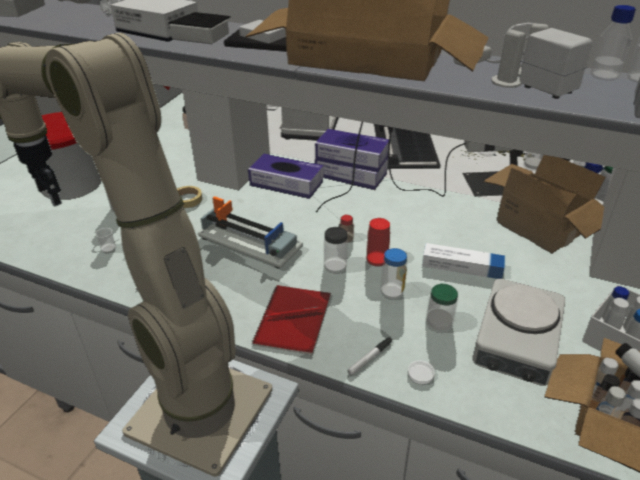

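View pics/top0.png

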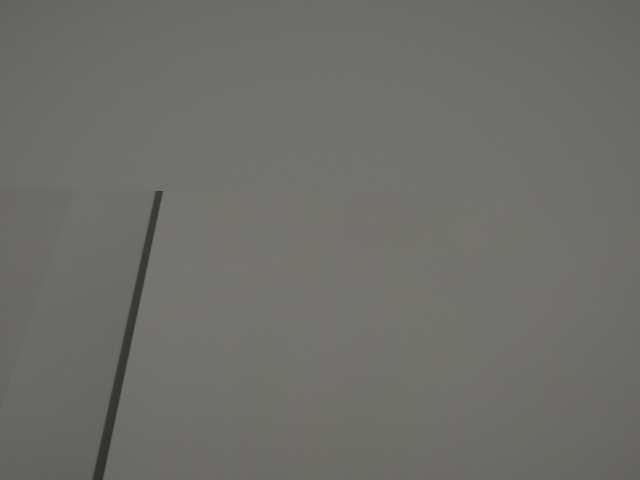

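The scene view shows the roller at about (250,240), with the orange stop at (222,208) and the blue plate at (273,235). The target jar's lid is at (396,257), with the red look-alike just behind it. The top view shows only wall or ceiling, so it's no use. I'll measure from the scene camera with its depth.

```bash
cat > h.py <<'E'
import numpy as np,cv2
from workcell import eyes,monitor
P=eyes.camera_params("scene");R,t=P["R"],P["t"];f=240/np.tan(np.radians(P["fovy"]/2));C=-R.T@t
def ray(u,v): 
    d=R.T@np.array([(u-P["cx"])/f,(v-P["cy"])/f,1.]);return d
def onz(u,v,z):
    d=ray(u,v);return C+d*(z-C[2])/d[2]
def cloud(d):
    v,u=np.mgrid[:480,:640];X=np.stack([(u-P["cx"])/f*d,(v-P["cy"])/f*d,d],-1)-t
    return X@R
def proj(X):
    c=R@np.asarray(X)+t;return P["cx"]+f*c[0]/c[2],P["cy"]+f*c[1]/c[2]
E
python3 - <<'E'
from h import *
z=np.load("scene0.npz");p,d=z["p"],z["d"]
W=cloud(d);hsv=cv2.cvtColor(p,cv2.COLOR_BGR2HSV)
def rep(n,lo,hi,box):
    m=cv2.inRange(hsv,lo,hi);q=np.zeros_like(m);x0,y0,x1,y1=box;q[y0:y1,x0:x1]=m[y0:y1,x0:x1]
    k,l,s,c=cv2.connectedComponentsWithStats(q)
    for i in range(1,k):
        if s[i,4]>25:
            w=W[(l==i)&(d>0)];print(n,s[i],c[i].round(1),'lo',np.percentile(w,3,0).round(3),'hi',np.percentile(w,97,0).round(3),'med',np.median(w,0).round(3))
rep("blue",(95,90,50),(125,255,255),(190,180,460,330))
rep("orange",(3,140,100),(18,255,255),(190,180,300,300))
rep("green",(40,60,30),(90,255,255),(400,260,480,350))
rep("yellow",(18,60,60),(38,255,255),(360,230,450,320))
m=W[(d>0)];
# bench height check
print(W[300,240],W[330,400],C)
big=cv2.resize(p[185:305,185:345],None,fx=5,fy=5,interpolation=cv2.INTER_CUBIC);cv2.imwrite("pics/crop1.png",big[:600,:800])
E
```

```text
blue [264 223  18  30 175] [272.3 234.2] lo [0.496 0.094 0.048] hi [0.569 0.109 0.088] med [0.526 0.101 0.077]
blue [385 248  22  18 313] [395.1 256.7] lo [ 0.485 -0.282  0.115] hi [ 0.537 -0.234  0.13 ] med [ 0.506 -0.259  0.126]
orange [213 197  19  22 258] [221.3 207.4] lo [0.525 0.266 0.078] hi [0.577 0.305 0.125] med [0.553 0.274 0.102]
green [432 284  26  20 412] [443.9 293.7] lo [ 0.42  -0.425  0.099] hi [ 0.475 -0.374  0.109] med [ 0.444 -0.4    0.106]
yellow [398 272   8  19  63] [402.5 280. ] lo [ 0.489 -0.288  0.028] hi [ 0.515 -0.276  0.083] med [ 0.505 -0.285  0.064]
[ 0.32862343  0.0958553  -0.00203619] [ 0.39274213 -0.31760506 -0.00081841] [-0.56375025 -0.54063123  1.01204904]
```

View pics/crop1.png

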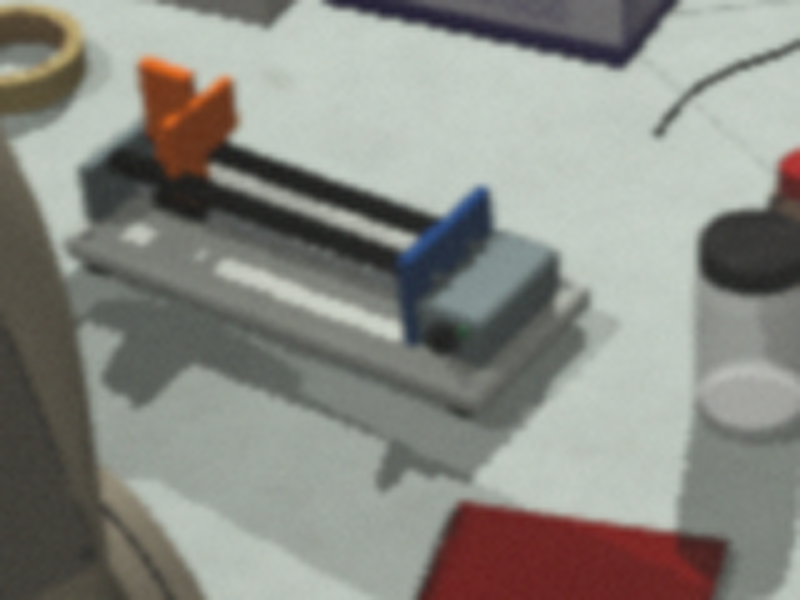

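The crop shows the plate's top corners at full-image (265,237) and (282,223). The base corners are at about (199,234), (281,265) and (303,243). Next I'll fit the roller pose and the positions of all the jars.

```bash
python3 - <<'E'
from h import *
z=np.load("scene0.npz");p,d=z["p"],z["d"]
W=cloud(d);hsv=cv2.cvtColor(p,cv2.COLOR_BGR2HSV)
def box(m,b):
    q=np.zeros(m.shape,bool);x0,y0,x1,y1=b;q[y0:y1,x0:x1]=m[y0:y1,x0:x1]>0;return q
pr=lambda *a:print(*[np.round(x,4) if not isinstance(x,str) else x for x in a])
for c,zz in[((265.4,237.4),.085),((282.4,223),.085),((199.4,233.6),.026),((280.6,264.6),.026),((302.6,243.4),.026)]: pr("corner",np.array(c),onz(*c,zz))
b=box(cv2.inRange(hsv,(95,90,50),(125,255,255)),(255,215,290,260))&(d>0)
w=W[b];w=w[(w[:,2]>.03)&(w[:,2]<.082)];l=cv2.fitLine(w[:,:2].astype(np.float32),cv2.DIST_HUBER,0,.01,.01).ravel();pr("plate line",l,"yaw of y axis deg",np.degrees(np.arctan2(l[1],l[0])))
# dark rollers
k=box((hsv[...,2]<60).astype(np.uint8),(205,205,272,245))&(d>0)
w=W[k];w=w[(w[:,2]>.055)&(w[:,2]<.072)];pr("rollers n",len(w))
l=cv2.fitLine(w[:,:2].astype(np.float32),cv2.DIST_HUBER,0,.01,.01).ravel();pr(l,np.degrees(np.arctan2(l[1],l[0])))
u=np.array([l[0],l[1]]);u*=np.sign(u[1]);n=np.array([-u[1],u[0]])
pr("along",np.percentile(w[:,:2]@u,[1,99]),"hist n",np.histogram(w[:,:2]@n,12))
pr("plate pts along u", np.percentile(W[b][:,:2]@u,[3,50,97]),"across",np.percentile(W[b][:,:2]@n,[2,98]))
o=box(cv2.inRange(hsv,(3,140,100),(18,255,255)),(190,180,300,300))&(d>0)
w=W[o];h=w[w[:,2]>.118];pr("fin top",h.mean(0),np.ptp(h[:,:2]@u),np.ptp(h[:,:2]@n));pr("stop along",np.percentile(w[:,:2]@u,[2,98]),"across",np.percentile(w[:,:2]@n,[2,98]))
def cyl(nm,bx,H,r,lo,hi):
    m=box(cv2.inRange(hsv,lo,hi),bx); cs=max(cv2.findContours(m.astype(np.uint8),0,2)[0],key=cv2.contourArea)
    mm=m&(d>0)&(abs(W[...,2]-H)<.006);q=np.array([onz(x,y,H)[:2] for y,x in np.argwhere(mm)])
    c,rr=cv2.minEnclosingCircle(q.astype(np.float32));pr(nm,"top mean",q.mean(0),"circ",c,rr,len(q))
cyl("jar",(380,243,412,270),.127,.031,(95,90,50),(125,255,255))
cyl("red",(365,215,392,245),.127,.031,(0,90,50),(8,255,255))
cyl("blk",(320,225,350,246),.116,.033,(0,0,0),(180,255,75))
cyl("grn",(425,280,462,306),.106,.034,(40,60,20),(90,255,255))
m=box(cv2.inRange(hsv,(0,90,50),(8,255,255)),(365,215,392,265))&(d>0);pr("red ext",np.percentile(W[m],[3,50,97],axis=0))
E
```

```text
corner [265.4 237.4] [0.4943 0.1043 0.085 ]
corner [282.4 223. ] [0.5731 0.0925 0.085 ]
corner [199.4 233.6] [0.5006 0.3325 0.026 ]
corner [280.6 264.6] [0.4696 0.0481 0.026 ]
corner [302.6 243.4] [0.579  0.0338 0.026 ]
plate line [ 0.9928 -0.1201  0.5262  0.1007] yaw of y axis deg -6.8955
rollers n 404
[0.1395 0.9902 0.5315 0.2251] 81.9794Traceback (most recent call last):
  File "<stdin>", line 15, in <module>
  File "<stdin>", line 6, in <lambda>
    return _wrapfunc(a, 'round', decimals=decimals, out=out)
    return _wrapit(obj, method, *args, **kwds)
    conv = _array_converter(obj)
ValueError: setting an array element with a sequence. The requested array has an inhomogeneous shape after 1 dimensions. The detected shape was (2,) + inhomogeneous part.
```

```bash
python3 - <<'E'
from h import *
z=np.load("scene0.npz");p,d=z["p"],z["d"]
np.set_printoptions(precision=4,suppress=True)
W=cloud(d);hsv=cv2.cvtColor(p,cv2.COLOR_BGR2HSV)
def box(m,b):
    q=np.zeros(m.shape,bool);x0,y0,x1,y1=b;q[y0:y1,x0:x1]=m[y0:y1,x0:x1]>0;return q
pr=print
th=np.radians(83);u=np.array([np.cos(th),np.sin(th)]);n=np.array([-u[1],u[0]])
b=box(cv2.inRange(hsv,(95,90,50),(125,255,255)),(255,215,290,260))&(d>0)
pr("plate along u", np.percentile(W[b][:,:2]@u,[3,50,97]),"across",np.percentile(W[b][:,:2]@n,[2,98]))
k=box((hsv[...,2]<60).astype(np.uint8),(205,205,272,245))&(d>0)&(W[...,2]>.055)&(W[...,2]<.072)
w=W[k];a=w[:,:2]@n;pr("hist n",*np.histogram(a,12))
for s in(a<np.median(a)-.0,a>np.median(a)):
    l=cv2.fitLine(w[s][:,:2].astype(np.float32),cv2.DIST_HUBER,0,.01,.01).ravel();pr(l,np.degrees(np.arctan2(l[1],l[0])),w[s][:,2].mean(),a[s].mean())
# base top surface points z~.026
g=box(np.ones((480,640)),(190,200,310,275))&(d>0)&(abs(W[...,2]-.026)<.004)
pts=(W[g][:,:2]*1000).astype(np.float32);pr("base rect",len(pts),cv2.minAreaRect(pts))
o=box(cv2.inRange(hsv,(3,140,100),(18,255,255)),(190,180,300,300))&(d>0)
w=W[o];h=w[w[:,2]>.118];pr("fin top",h.mean(0),np.ptp(h[:,:2]@u),np.ptp(h[:,:2]@n));pr("stop along",np.percentile(w[:,:2]@u,[2,98]),"across",np.percentile(w[:,:2]@n,[2,98]))
def cyl(nm,bx,H,lo,hi):
    mm=box(cv2.inRange(hsv,lo,hi),bx)&(d>0)&(abs(W[...,2]-H)<.006)
    q=np.array([onz(x,y,H)[:2] for y,x in np.argwhere(mm)])
    if len(q):
        c,rr=cv2.minEnclosingCircle(q.astype(np.float32));pr(nm,"top mean",q.mean(0),"circ",c,rr,len(q))
cyl("jar",(380,243,412,270),.127,(95,90,50),(125,255,255))
cyl("red",(365,215,392,245),.127,(0,90,50),(8,255,255))
cyl("blk",(320,225,350,246),.116,(0,0,0),(180,255,75))
cyl("grn",(425,280,462,306),.106,(40,60,20),(90,255,255))
m=box(cv2.inRange(hsv,(0,90,50),(8,255,255)),(365,215,392,265))&(d>0);pr("red ext",np.percentile(W[m],[3,50,97],axis=0))
E
```

```text
plate along u [0.16  0.164 0.171] across [-0.5534 -0.4792]
hist n [ 22  61  56   6   2   0   1   4  29 113  93  17] [-0.5407 -0.5363 -0.5318 -0.5273 -0.5228 -0.5183 -0.5138 -0.5093 -0.5048
 -0.5003 -0.4959 -0.4914 -0.4869]
[0.015  0.9999 0.5568 0.2112] 89.14337 0.06556449694594858 -0.5239690394891945
[0.1163 0.9932 0.5274 0.2302] 83.32355 0.06446762256467028 -0.49508133405939336
base rect 1288 ((554.34619140625, 256.85662841796875), (436.97314453125, 131.7986297607422), 81.2829818725586)
fin top [0.5554 0.2902 0.1235] 0.038464026506426274 0.011912664344031265
stop along [0.3316 0.3708] across [-0.5408 -0.4866]
jar top mean [ 0.5091 -0.2579] circ (0.5083271861076355, -0.2562185525894165) 0.030991606414318085 266
red top mean [ 0.62   -0.1773] circ (0.617867648601532, -0.17983762919902802) 0.033769652247428894 226
blk top mean [ 0.5464 -0.0817] circ (0.5471028089523315, -0.07962407916784286) 0.03343815729022026 253
grn top mean [ 0.4459 -0.3995] circ (0.4456436038017273, -0.39980244636535645) 0.03367447853088379 389
red ext [[ 0.5907 -0.2039  0.0124]
 [ 0.6003 -0.1803  0.0916]
 [ 0.6426 -0.1542  0.1283]]
```

Roller frame: origin at about (0.543, 0.182), yaw 83.1°. The target jar is at about (0.508, -0.257) and the red one at (0.618, -0.180).

The tool can only point down, so I plan to:
1. Grip the jar near its lid with light force.
2. Tip it passively between the pads, using the fixed blue plate's top edge.
3. Lower it onto the rollers, pivoting on the rim of its base.

I'll align tool x with roller x during the first transfer.

>>> {"name": "send_rows", "arguments": {"offset": [[-33,-26,-8],[-66,-52,-16],[-99,-78,-24],[-132,-104,-32],[-165,-130,-40]], "roll": [0.125,0.25,0.375,0.5,0.62], "jaw": 1, "newtons": 30}}

```text
clock: 0.52
position: [0.3433, 0.3938, 0.2306]
ee_rot: [0.492, 0.871, -0.0, -0.0]
ft_force: [1.3, 0.9, -0.6]
grip_width: 1.002
```

```bash
cat > g.py <<'E'
import sys,numpy as np
from scipy.spatial.transform import Rotation as Ro
from workcell import monitor
th=np.radians(83.1);u=np.array([np.cos(th),np.sin(th),0]);O=np.array([.543,.182,0])
n=np.array([-u[1],u[0],0])
def rel(X): X=np.asarray(X)-O;return np.array([X@u,X@n,X[2]])
def world(r): return O+r[0]*u+r[1]*n+np.array([0,0,r[2]])
def st():
    o=monitor.get_obs();M=Ro.from_quat(o["ee_rot"]).as_matrix()
    yaw=np.degrees(np.arctan2(M[1,0],M[0,0]))
    print("t%.2f"%o["clock"],"tcp",o["position"].round(4),"rollerframe mm",(rel(o["position"])*1e3).round(1),"yaw_x",yaw.round(2),"need roll",np.radians(yaw-83.1).round(3),"F",o["ft_force"].round(1),"w",round(o["grip_width"],3),"tilt",M[:,2].round(3));return o,M
def to(T):
    o,M=st();print("offset mm",((np.asarray(T)-o["position"])@M*1e3).round(1))
E
python3 -c "
from g import *;to([.45,.05,.23])"
```

```text
t0.52 tcp [0.3433 0.3938 0.2306] rollerframe mm [186.3 223.7 230.6] yaw_x 121.1 need roll 0.663 F [ 1.3  0.9 -0.6] w 1.002 tilt [-0. -0. -1.]
offset mm [-349.5  -86.2    0.6]
```

>>> {"name": "send_rows", "arguments": {"offset": [[-35,-9,0],[-70,-17,0],[-105,-26,0],[-140,-34,0],[-175,-43,0]], "roll": [0.125,0.25,0.375,0.5,0.62]}}

```text
clock: 0.93
position: [0.3976, 0.2223, 0.2304]
ee_rot: [0.734, 0.679, -0.0, -0.0]
ft_force: [1.3, -0.4, 0.0]
grip_width: 0.999
```

```bash
python3 -c "
from g import *;to([.508,-.257,.20])"
```

```text
t0.93 tcp [0.3976 0.2223 0.2304] rollerframe mm [ 22.5 149.2 230.4] yaw_x 85.58 need roll 0.043 F [ 1.3 -0.4  0. ] w 0.999 tilt [-0.  0. -1.]
offset mm [-469.4  147.1   30.3]
```

>>> {"name": "send_rows", "arguments": {"offset": [[-38,12,0],[-76,24,0],[-114,36,0],[-152,48,0],[-190,60,0]], "roll": [0.02,0.043,0.043,0.043,0.043]}}

```text
clock: 1.35
position: [0.4437, 0.0283, 0.2305]
ee_rot: [0.746, 0.666, 0.0, -0.0]
ft_force: [2.0, 0.2, 0.3]
grip_width: 1.003
```

>>> {"name": "send_rows", "arguments": {"offset": [[-38,10,0],[-76,20,0],[-114,30,0],[-152,40,0],[-190,50,0]], "roll": [0,0,0,0,0]}}

```text
clock: 1.77
position: [0.4716, -0.1661, 0.2306]
ee_rot: [0.746, 0.666, 0.0, 0.0]
ft_force: [1.9, 0.1, 0.4]
grip_width: 1.004
```

```bash
python3 -c "
from g import *;to([.508,-.257,.20])"
```

```text
t1.77 tcp [ 0.4716 -0.1661  0.2306] rollerframe mm [-354.1   29.1  230.6] yaw_x 83.48 need roll 0.007 F [1.9 0.1 0.4] w 1.004 tilt [ 0.001  0.    -1.   ]
offset mm [-86.2  46.5  30.6]
```

>>> {"name": "send_rows", "arguments": {"offset": [[-30,16,10],[-60,32,20],[-86,46,30],[-86,46,30],[-86,46,30]], "roll": [0.007,0.007,0.007,0.007,0.007]}}

```text
clock: 2.18
position: [0.5069, -0.2563, 0.1992]
ee_rot: [0.75, 0.662, -0.002, -0.001]
ft_force: [-0.2, 0.9, -0.4]
grip_width: 1.0
```

```bash
python3 - <<'E'
from g import *
from h import *
to([.508,-.257,.072])
p,d=eyes.camera("scene");np.savez("s1.npz",p=p,d=d)
cv2.imwrite("pics/s1.png",cv2.resize(p[150:330,300:500],None,fx=3,fy=3))
E
```

```text
t2.18 tcp [ 0.5069 -0.2563  0.1992] rollerframe mm [-439.5  -16.8  199.2] yaw_x 82.89 need roll -0.004 F [-0.2  0.9 -0.4] w 1.0 tilt [-0.003 -0.001 -1.   ]
offset mm [ -0.3   1.6 127.2]
```

View pics/s1.png

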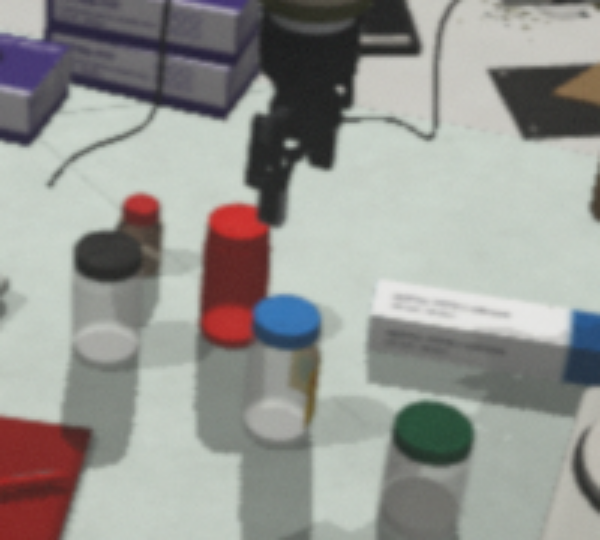

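The gripper is above and behind the blue-lid jar in this view, with the fingers at crop (270,205) and (322,155) and the jar's lid at (287,318). The way straight down is free.

>>> {"name": "send_rows", "arguments": {"offset": [[0,1,30],[0,1,60],[0,1,85],[0,1,105],[0,1,115]], "roll": [0,0,0,0,0]}}

```text
clock: 2.65
position: [0.5081, -0.2526, 0.0838]
ee_rot: [0.748, 0.664, 0.0, -0.001]
ft_force: [0.2, -0.6, -0.2]
grip_width: 1.0
```

>>> {"name": "send_rows", "arguments": {"offset": [[0,0,6],[0,0,12],[0,0,12],[0,0,12],[0,0,12]], "roll": [0,0,0,0,0]}}

```text
clock: 3.07
position: [0.5095, -0.2551, 0.0746]
ee_rot: [0.749, 0.663, 0.001, 0.001]
ft_force: [-0.3, -1.0, 0.0]
grip_width: 0.998
```

```bash
python3 - <<'E'
from g import *
from h import *
to([.508,-.257,.072])
p,d=eyes.camera("scene");np.savez("s2.npz",p=p,d=d)
hsv=cv2.cvtColor(p,cv2.COLOR_BGR2HSV);W=cloud(d)
m=(cv2.inRange(hsv,(95,90,50),(125,255,255))>0)&(d>0)&(abs(W[...,2]-.127)<.006);m[:243]=0;m[272:]=0;m[:,:375]=0;m[:,415:]=0
q=np.array([onz(x,y,.127)[:2] for y,x in np.argwhere(m)]);print(q.mean(0),len(q),cv2.minEnclosingCircle(q.astype(np.float32)))
E
```

```text
t3.07 tcp [ 0.5095 -0.2551  0.0746] rollerframe mm [-438.   -19.2   74.6] yaw_x 83.08 need roll -0.0 F [-0.3 -1.   0. ] w 0.998 tilt [ 0.002 -0.    -1.   ]
offset mm [-2.  -1.2  2.6]
[ 0.51036594 -0.26485918] 175 ((0.5092537999153137, -0.2562560439109802), 0.030552024021744728)
```

No contact so far, and the jar is centred between the fingers. Closing.

>>> {"name": "send_rows", "arguments": {"offset": [[-1,0,0],[-1,0,0],[-1,0,0],[-1,0,0],[-1,0,0]], "roll": [0,0,0,0,0], "jaw": 0, "newtons": 30}}

```text
clock: 3.53
position: [0.5091, -0.2564, 0.0743]
ee_rot: [0.749, 0.663, 0.0, 0.001]
ft_force: [-0.8, -0.2, 5.1]
grip_width: 0.625
```

>>> {"name": "send_rows", "arguments": {"offset": [[0,0,0],[0,0,0],[0,0,-4],[0,0,-12],[0,0,-20]], "roll": [0,0,0,0,0]}}

```text
clock: 3.95
position: [0.5083, -0.2558, 0.0939]
ee_rot: [0.749, 0.663, -0.0, -0.0]
ft_force: [-0.3, -0.7, -1.5]
grip_width: 0.627
```

```bash
python3 -c "
from g import *;to([.508,-.257,.23])"
```

```text
t3.95 tcp [ 0.5083 -0.2558  0.0939] rollerframe mm [-438.8  -18.2   93.9] yaw_x 83.06 need roll -0.001 F [-0.3 -0.7 -1.5] w 0.627 tilt [-0.001  0.    -1.   ]
offset mm [  -1.2   -0.3 -136.1]
```

The jar is held (width 0.627, about 1.5 N of weight). Next I lift it and carry it over the drive housing behind the blue plate.

>>> {"name": "send_rows", "arguments": {"offset": [[0,0,-20],[0,0,-50],[0,0,-80],[0,0,-105],[0,0,-120]], "roll": [0,0,0,0,0]}}

```text
clock: 4.37
position: [0.5093, -0.2566, 0.2172]
ee_rot: [0.749, 0.663, 0.001, 0.001]
ft_force: [-0.0, -1.1, -2.6]
grip_width: 0.626
```

>>> {"name": "send_rows", "arguments": {"offset": [[20,0,0],[50,-2,0],[80,-5,0],[110,-8,0],[140,-10,0]], "roll": [0,0,0,0,0]}}

```text
clock: 4.78
position: [0.5153, -0.1147, 0.2143]
ee_rot: [0.749, 0.663, 0.0, 0.0]
ft_force: [0.5, 0.2, -1.7]
grip_width: 0.62
```

>>> {"name": "send_rows", "arguments": {"offset": [[30,-1,0],[60,-2,0],[90,-4,0],[115,-6,0],[130,-7,0]], "roll": [0,0,0,0,0]}}

```text
clock: 5.2
position: [0.5242, 0.0175, 0.2141]
ee_rot: [0.748, 0.664, 0.0, -0.0]
ft_force: [-0.0, -0.4, -2.2]
grip_width: 0.627
```

```bash
python3 - <<'E'
from g import *
from h import *
to(world([-.107,0,.18]))
p,d=eyes.camera("scene");np.savez("s3.npz",p=p,d=d)
cv2.imwrite("pics/s3.png",cv2.resize(p[130:290,185:345],None,fx=3.7,fy=3.7))
E
```

```text
t5.20 tcp [0.5242 0.0175 0.2141] rollerframe mm [-165.5   -1.1  214.1] yaw_x 83.24 need roll 0.002 F [-0.  -0.4 -2.2] w 0.627 tilt [ 0.     0.001 -1.   ]
offset mm [58.5 -1.  34.2]
```

View pics/s3.png

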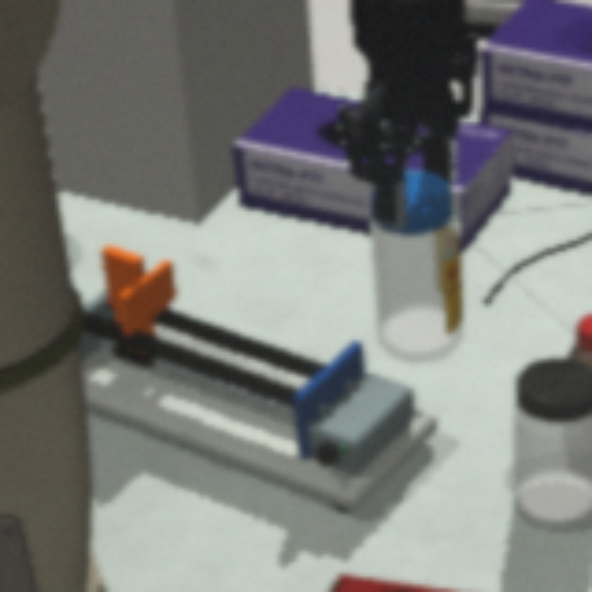

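The jar hangs upright in the gripper at crop (415,265), beside the housing; the plate's top edge runs from (298,395) to (360,350). Next I move it so its base overlaps the plate edge, drop the grip to 20 N and lower gently.

>>> {"name": "send_rows", "arguments": {"offset": [[20,0,0],[40,0,8],[58,-1,20],[58,-1,34],[58,-1,45]], "roll": [0,0,0,0,0], "newtons": 20}}

```text
clock: 5.67
position: [0.5302, 0.0726, 0.1681]
ee_rot: [0.748, 0.664, -0.0, 0.0]
ft_force: [0.7, -1.2, -2.4]
grip_width: 0.624
```

>>> {"name": "send_rows", "arguments": {"offset": [[0,0,2],[0,0,4],[0,0,6],[0,0,8],[0,0,10]], "roll": [0,0,0,0,0]}}

```text
clock: 6.08
position: [0.5308, 0.0715, 0.1591]
ee_rot: [0.749, 0.663, 0.001, 0.0]
ft_force: [0.1, -1.1, 0.5]
grip_width: 0.628
```

```bash
python3 -c "
from g import *;to(world([-.107,0,.159]))"
```

```text
t6.08 tcp [0.5308 0.0715 0.1591] rollerframe mm [-111.2   -1.2  159.1] yaw_x 83.03 need roll -0.001 F [ 0.1 -1.1  0.5] w 0.628 tilt [ 0.001  0.001 -1.   ]
offset mm [ 4.1 -1.2  0.1]
```

Contact is at the predicted height. Tipping: lower while moving away from the plate.

>>> {"name": "send_rows", "arguments": {"offset": [[-2,0,1.5],[-5,0,3],[-8.5,0,4],[-13,0,5.5],[-17,0,7]], "roll": [0,0,0,0,0]}}

```text
clock: 6.5
position: [0.5296, 0.0541, 0.1531]
ee_rot: [0.749, 0.663, 0.001, 0.001]
ft_force: [-0.5, -2.2, 7.4]
grip_width: 0.628
```

```bash
python3 - <<'E'
from g import *
from h import *
to(world([-.107,0,.159]))
p,d=eyes.camera("scene")
cv2.imwrite("pics/s4.png",cv2.resize(p[130:290,185:345],None,fx=3.7,fy=3.7))
E
```

```text
t6.50 tcp [0.5296 0.0541 0.1531] rollerframe mm [-128.6   -2.1  153.1] yaw_x 83.02 need roll -0.001 F [-0.5 -2.2  7.4] w 0.628 tilt [ 0.003  0.001 -1.   ]
offset mm [21.6 -2.1 -5.9]
```

View pics/s4.png

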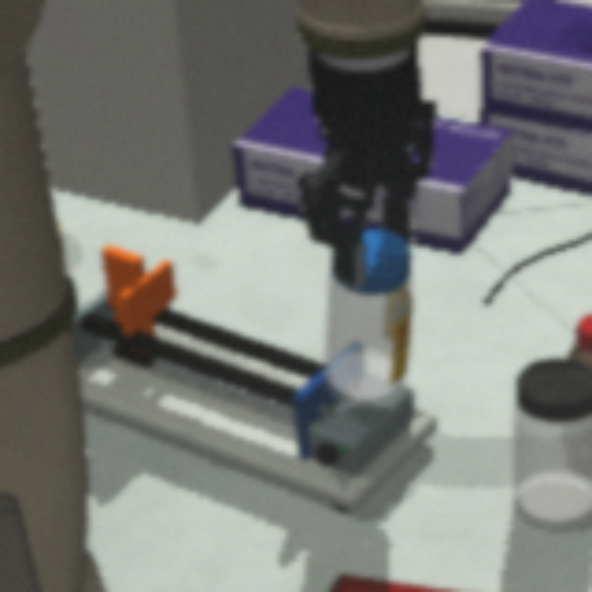

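The jar's base, at crop (360,375), is on the plate edge and the jar is starting to lean away from the plate, with 7 N pressing. Continuing the tilt.

>>> {"name": "send_rows", "arguments": {"offset": [[-4,0,2],[-8,0,4],[-12,0,6],[-16,0,8],[-20,0,10]], "roll": [0,0,0,0,0]}}

```text
clock: 6.97
position: [0.5275, 0.034, 0.143]
ee_rot: [0.749, 0.663, 0.001, 0.001]
ft_force: [1.2, -2.1, 4.9]
grip_width: 0.622
```

```bash
python3 - <<'E'
from g import *
from h import *
to(world([-.107,0,.159]))
p,d=eyes.camera("scene")
W=cloud(d);hsv=cv2.cvtColor(p,cv2.COLOR_BGR2HSV)
m=(cv2.inRange(hsv,(95,90,50),(125,255,255))>0)&(d>0)&(W[...,2]>.13)&(W[...,2]<.25);m[:150]=0;m[:,:255]=0;m[:,330:]=0
w=W[m];c=w.mean(0);U,S,V=np.linalg.svd(w-c,full_matrices=False);nn=V[2]*np.sign(V[2][2]);print(len(w),rel(c)*1e3,S,"normal roller",nn@u,nn@n,nn[2])
cv2.imwrite("pics/s5.png",cv2.resize(p[130:290,185:345],None,fx=3.7,fy=3.7))
E
```

```text
t6.97 tcp [0.5275 0.034  0.143 ] rollerframe mm [-148.8   -2.4  143. ] yaw_x 82.99 need roll -0.002 F [ 1.2 -2.1  4.9] w 0.622 tilt [ 0.004  0.    -1.   ]
offset mm [ 41.8  -2.4 -15.9]
193 [-156.3046819    -2.30095343  193.13785643] [0.24208815 0.13116175 0.08272271] normal roller -0.6336529316034827 -0.20314542300714974 0.7464689540641044
```

View pics/s5.png

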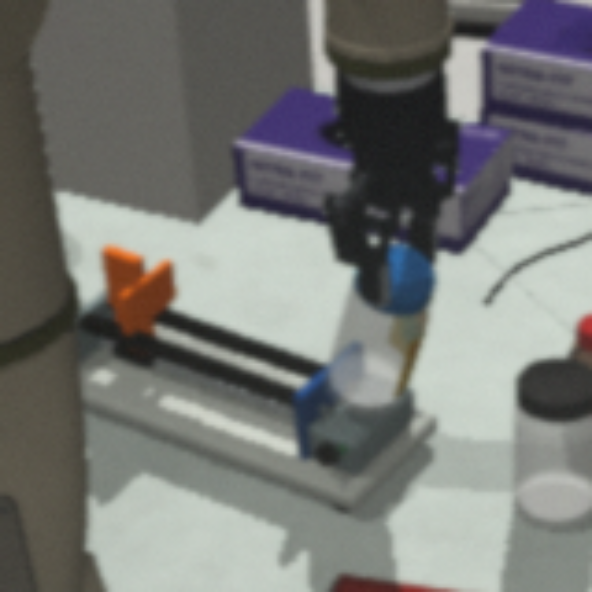

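It leans about 22° with the lid away from the plate. I'll tighten the grip to hold that angle, lift over the plate, and bring the base over the rollers.

>>> {"name": "send_rows", "arguments": {"offset": [[0,0,0],[0,0,-8],[0,0,-20],[0,0,-35],[0,0,-47]], "roll": [0,0,0,0,0], "newtons": 70}}

```text
clock: 7.43
position: [0.526, 0.0355, 0.1902]
ee_rot: [0.748, 0.663, 0.0, -0.0]
ft_force: [0.5, -0.1, -2.5]
grip_width: 0.61
```

>>> {"name": "send_rows", "arguments": {"offset": [[18,-2,0],[45,-2,0],[72,-2,0],[99,-2,0],[125,-2,0]], "roll": [0,0,0,0,0]}}

```text
clock: 7.85
position: [0.539, 0.1614, 0.1894]
ee_rot: [0.748, 0.663, 0.0, -0.0]
ft_force: [0.4, 0.3, -2.1]
grip_width: 0.611
```

>>> {"name": "send_rows", "arguments": {"offset": [[25,0,0],[48,0,0],[65,0,0],[70,0,10],[70,0,20]], "roll": [0,0,0,0,0]}}

```text
clock: 8.27
position: [0.5537, 0.2228, 0.1769]
ee_rot: [0.75, 0.661, 0.003, 0.005]
ft_force: [-8.8, -44.9, 71.3]
grip_width: 0.607
```

```bash
python3 - <<'E'
from g import *
from h import *
to(world([.046,0,.144]))
p,d=eyes.camera("scene")
cv2.imwrite("pics/s6.png",cv2.resize(p[120:280,175:335],None,fx=3.7,fy=3.7))
E
```

```text
t8.27 tcp [0.5537 0.2228 0.1769] rollerframe mm [ 41.8  -5.7 176.9] yaw_x 82.77 need roll -0.006 F [ -8.8 -44.9  71.3] w 0.607 tilt [ 0.012 -0.004 -1.   ]
offset mm [ 4.2 -6.1 32.8]
```

View pics/s6.png

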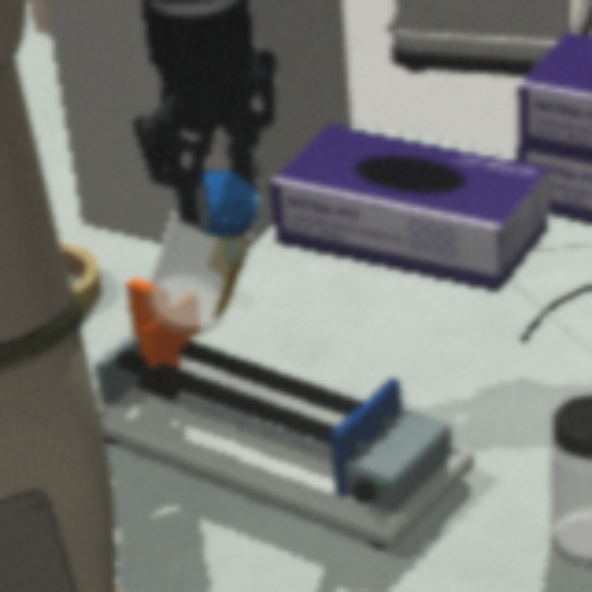

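I mis-planned this. The raised rim of the base landed on the orange stop, at about 71 N on the wrist. I'm backing straight up and toward the plate, and I'll do the tilt nearer the plate, clear of the stop.

>>> {"name": "send_rows", "arguments": {"offset": [[0,0,-15],[0,0,-30],[-12,0,-32],[-32,0,-32],[-50,0,-32]], "roll": [0,0,0,0,0]}}

```text
clock: 8.73
position: [0.5411, 0.1776, 0.2003]
ee_rot: [0.748, 0.663, -0.0, 0.0]
ft_force: [0.1, -0.8, -2.9]
grip_width: 0.609
```

```bash
python3 - <<'E'
from g import *
from h import *
to(world([-.007,0,.15]))
p,d=eyes.camera("scene");np.savez("s7.npz",p=p,d=d)
W=cloud(d);hsv=cv2.cvtColor(p,cv2.COLOR_BGR2HSV)
o=(cv2.inRange(hsv,(3,140,100),(18,255,255))>0)&(d>0);o[:180]=0;o[260:]=0;o[:,300:]=0;o[:,:190]=0
X=W[o]-O;print("orange along",np.percentile(X@u*1e3,[2,98]),"across",np.percentile(X@n*1e3,[2,98]),len(X))
cv2.imwrite("pics/s7.png",cv2.resize(p[120:280,175:335],None,fx=3.7,fy=3.7))
E
```

```text
t8.73 tcp [0.5411 0.1776 0.2003] rollerframe mm [ -4.6   1.3 200.3] yaw_x 83.08 need roll -0.0 F [ 0.1 -0.8 -2.9] w 0.609 tilt [-0. -0. -1.]
offset mm [-2.4  1.3 50.3]
orange along [ 95.03386818 136.30360588] across [-20.42932502  28.8226796 ] 257
```

View pics/s7.png

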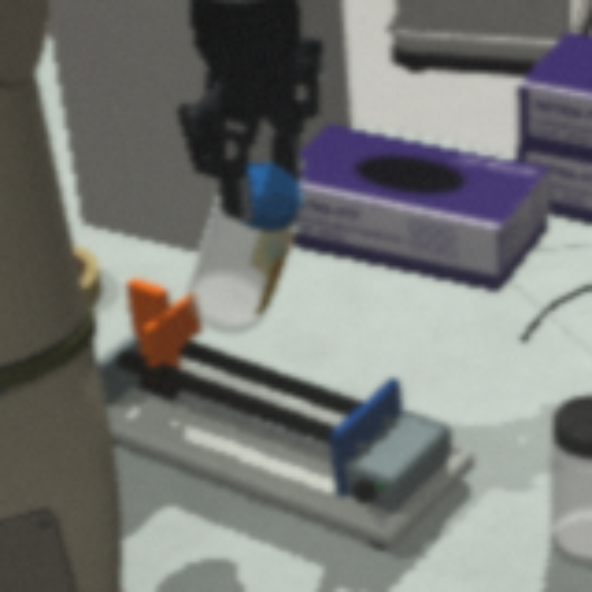

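The stop has been pushed back to its far end, which is harmless. The jar is still held at about 25°, with its base at crop (230,295). Now I lower it onto the rollers well away from the stop.

>>> {"name": "send_rows", "arguments": {"offset": [[5,1,10],[10,1,20],[10,1,30],[10,1,38],[10,1,44]], "roll": [0,0,0,0,0]}}

```text
clock: 9.2
position: [0.5428, 0.1892, 0.1546]
ee_rot: [0.748, 0.663, -0.001, -0.0]
ft_force: [-0.4, -0.0, -2.4]
grip_width: 0.607
```

>>> {"name": "send_rows", "arguments": {"offset": [[0,0,2],[0,0,4],[0,0,7],[0,0,9],[0,0,11]], "roll": [0,0,0,0,0], "newtons": 25}}

```text
clock: 9.62
position: [0.5438, 0.1892, 0.1456]
ee_rot: [0.749, 0.663, 0.0, 0.0]
ft_force: [-0.8, 0.0, -1.7]
grip_width: 0.606
```

>>> {"name": "send_rows", "arguments": {"offset": [[0,0,2],[0,0,4],[0,0,6],[0,0,8],[0,0,10]], "roll": [0,0,0,0,0], "newtons": 20}}

```text
clock: 10.03
position: [0.5444, 0.189, 0.1375]
ee_rot: [0.749, 0.663, 0.001, 0.0]
ft_force: [-6.5, -5.6, 27.3]
grip_width: 0.608
```

>>> {"name": "send_rows", "arguments": {"offset": [[-4,0,-1],[-9,0,-1],[-13,0,0],[-18,0,1.5],[-22,0,3]], "roll": [0,0,0,0,0]}}

```text
clock: 10.45
position: [0.5417, 0.1677, 0.134]
ee_rot: [0.749, 0.663, 0.001, -0.0]
ft_force: [-2.1, 0.7, 13.0]
grip_width: 0.607
```

```bash
cat > lid.py <<'E'
from g import *
from h import *
o,M=st()
p,d=eyes.camera("scene")
W=cloud(d);hsv=cv2.cvtColor(p,cv2.COLOR_BGR2HSV)
m=((cv2.inRange(hsv,(95,90,50),(125,255,255))>0)&(d>0)&(W[...,2]>.06)&(W[...,2]<.26)).astype(np.uint8);m[:,:190]=0;m[:,330:]=0;m[:120]=0;m[280:]=0
k,l,s,c=cv2.connectedComponentsWithStats(m)
for i in range(1,k):
    if s[i,4]>40:
        w=np.array([rel(x) for x in W[l==i]])*1e3;print("blue",s[i],"min",np.percentile(w,4,0).round(0),"mean",w.mean(0).round(1),"max",np.percentile(w,96,0).round(0))
def crop(name): cv2.imwrite(name,cv2.resize(p[120:280,175:335],None,fx=3.7,fy=3.7))
E
python3 -c "
from lid import *;crop('pics/s8.png')"
```

```text
t10.45 tcp [0.5417 0.1677 0.134 ] rollerframe mm [-14.4  -0.5 134. ] yaw_x 83.07 need roll -0.001 F [-2.1  0.7 13. ] w 0.607 tilt [ 0.002  0.002 -1.   ]
blue [247 185  14  19 207] min [-39. -25. 172.] mean [-22.4  -0.3 184.9] max [ -3.  25. 197.]
blue [264 223  18  22 163] min [-86. -34.  62.] mean [-82.3   4.1  75.9] max [-77.  38.  87.]
```

View pics/s8.png

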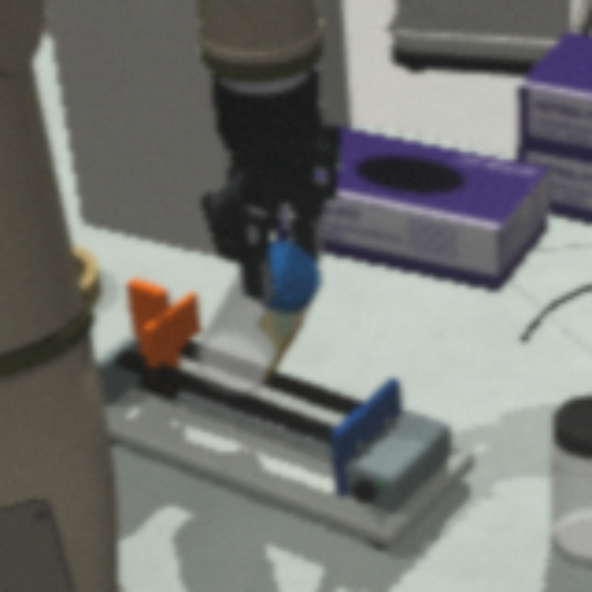

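It pivots well, now about 38° with 13 N. Continuing along the arc.

>>> {"name": "send_rows", "arguments": {"offset": [[-6,0,2.5],[-12,0,5],[-18,0,8.5],[-23,0,11.5],[-28,0,15]], "roll": [0,0,0,0,0]}}

```text
clock: 10.92
position: [0.5385, 0.1378, 0.1192]
ee_rot: [0.749, 0.663, 0.001, 0.0]
ft_force: [-3.1, -6.6, 16.2]
grip_width: 0.609
```

```bash
python3 lid.py
```

```text
t10.92 tcp [0.5385 0.1378 0.1192] rollerframe mm [-44.4  -0.8 119.2] yaw_x 82.99 need roll -0.002 F [-3.1 -6.6 16.2] w 0.609 tilt [ 0.002  0.    -1.   ]
blue [257 192  13  20 203] min [-64. -25. 155.] mean [-51.1  -1.4 169.5] max [-35.  23. 186.]
blue [264 223  18  22 160] min [-86. -34.  62.] mean [-82.4   4.3  76. ] max [-77.  39.  87.]
```

```bash
cat > side.py <<'E'
from lid import *
hs=hsv
Rl=np.stack([(W-O)@u,(W-O)@n,W[...,2]],-1)*1e3
ok=(d>0)&(abs(Rl[...,1])<33)&(Rl[...,2]>72)&(Rl[...,2]<210)&(Rl[...,0]>-125)&(Rl[...,0]<140)
ok&=~(cv2.inRange(hs,(3,140,100),(18,255,255))>0)
ok&=~((hs[...,2]<60))
w=Rl[ok]
S=np.full((14,27),' ')
for x,y,zz in w:
    i=int((210-zz)/10);j=int((x+125)/10);S[i,j]='#'
for i in range(14): print(f"{205-10*i:4d}",''.join(S[i]))
print("x from -120 step 10")
E
python3 side.py
```

```text
t10.97 tcp [0.5382 0.1365 0.1184] rollerframe mm [-45.7  -0.7 118.4] yaw_x 82.92 need roll -0.003 F [-2.4 -6.5 13.4] w 0.606 tilt [ 0.001 -0.    -1.   ]
blue [257 193  13  19 195] min [-65. -25. 152.] mean [-52.1  -2.4 168.2] max [-38.  23. 184.]
blue [264 223  18  22 159] min [-86. -34.  63.] mean [-82.4   4.4  76.4] max [-77.  39.  87.]
 205       #  #                 
 195       # #                  
 185       ####                 
 175       ######               
 165      ########              
 155      ##########            
 145      ###########           
 135       ##########           
 125        ##########      #  #
 115         ###########   ## ##
 105          ##########   ##  #
  95           ########    #   #
  85    ###      ######    ##  #
  75    ##       ###       #  ##
x from -120 step 10
```

```bash
cat > ang.py <<'E'
from lid import *
i=[i for i in range(1,k) if s[i,4]>40 and W[l==i][:,2].max()>.115]
w=np.array([rel(x) for x in W[l==i[0]]])*1e3
best=[]
for a in range(0,96,3):
    q=w@np.array([-np.sin(np.radians(a)),0,np.cos(np.radians(a))])
    e=np.arange(q.min(),q.max(),.5);c=[((q>x-2)&(q<x+2)).sum() for x in e];j=int(np.argmax(c));best.append((c[j],a,e[j]))
for c,a,e in sorted(best)[-6:]:
    r=np.radians(a);nv=np.array([-np.sin(r),0,np.cos(r)]);f_=w[abs(w@nv-e)<2];t_=f_@np.array([np.cos(r),0,np.sin(r)])
    print(c,"theta",a,"top plane",e,"in-plane extent",np.percentile(t_,[3,97]).round(1),"y",np.percentile(f_[:,1],[3,97]).round(1))
E
python3 ang.py
```

```text
t11.02 tcp [0.5383 0.137  0.1187] rollerframe mm [-45.3  -0.7 118.7] yaw_x 82.92 need roll -0.003 F [-3.2 -5.8 16.1] w 0.603 tilt [ 0.001 -0.    -1.   ]
blue [257 192  13  20 199] min [-64. -24. 154.] mean [-51.9  -1.7 169. ] max [-36.  23. 187.]
blue [264 223  18  21 160] min [-87. -35.  63.] mean [-82.5   4.4  76.5] max [-76.  38.  87.]
89 theta 39 top plane 164.78899958319212 in-plane extent [50.7 87.6] y [-25.5  18.6]
91 theta 54 top plane 140.8823489321036 in-plane extent [ 87.1 128.6] y [-24.8  22.8]
95 theta 42 top plane 159.50590690656725 in-plane extent [54.8 95. ] y [-26.4  20.5]
102 theta 51 top plane 147.2395002207796 in-plane extent [ 78.8 120.7] y [-24.2  20.2]
104 theta 45 top plane 155.31302893113963 in-plane extent [ 62.8 103. ] y [-26.2  20. ]
109 theta 48 top plane 151.22048757875115 in-plane extent [ 70.9 114.5] y [-24.8  19.8]
```

The numbers are ambiguous about where the jar sits in the pads, so I'm taking one extra picture at this critical step.

```bash
python3 - <<'E'
from lid import *
cv2.imwrite('pics/s9.png',cv2.resize(p[150:255,210:310],None,fx=5.7,fy=5.7,interpolation=cv2.INTER_CUBIC))
for X in [(-45,0,118),(-45,0,143),(-45,0,160)]:
    q=proj(world(np.array(X)/1e3));print(X,(np.array(q)-[210,150])*5.7)
E
```

```text
t11.07 tcp [0.5384 0.1373 0.1189] rollerframe mm [-45.   -0.8 118.9] yaw_x 82.93 need roll -0.003 F [-3.4 -6.3 15.5] w 0.607 tilt [ 0.001 -0.    -1.   ]
blue [257 192  13  20 198] min [-65. -25. 154.] mean [-51.6  -2.2 168.7] max [-36.  22. 184.]
blue [264 223  18  22 165] min [-86. -35.  62.] mean [-82.4   4.3  76.1] max [-76.  39.  87.]
(-45, 0, 118) [294.01994611 378.57952271]
(-45, 0, 143) [290.38365543 336.02087947]
(-45, 0, 160) [287.87068826 306.60945921]
```

View pics/s9.png

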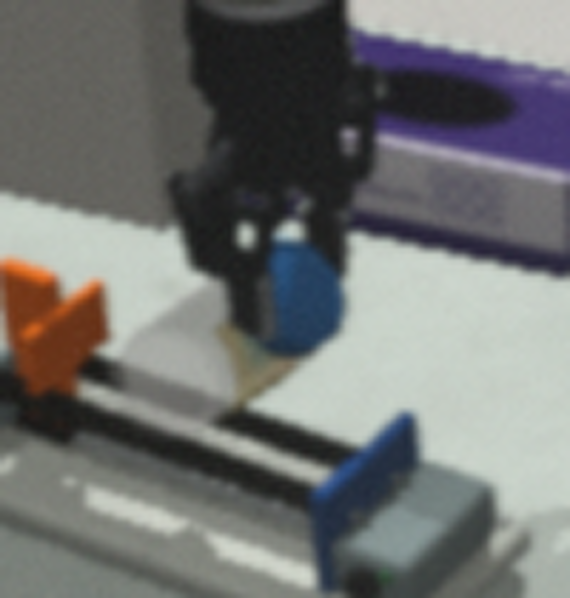

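The picture shows the jar at roughly 50–55°, lid gripped at crop (290,295), base on the rollers at (130–215, 370–415). I firm up the grip, lift a few mm and shift it toward the stop so the lid will clear the plate when it lies down.

>>> {"name": "send_rows", "arguments": {"offset": [[0,0,0],[0,0,-5],[0,0,-10],[6,0,-12],[14,0,-12]], "roll": [0,0,0,0,0], "newtons": 60}}

```text
clock: 11.53
position: [0.5394, 0.1533, 0.1298]
ee_rot: [0.749, 0.663, 0.0, -0.0]
ft_force: [-0.1, -0.2, -2.7]
grip_width: 0.606
```

>>> {"name": "send_rows", "arguments": {"offset": [[8,0,0],[16,0,0],[24,0,0],[24,0,3],[24,0,6]], "roll": [0,0,0,0,0]}}

```text
clock: 11.95
position: [0.5421, 0.1778, 0.1231]
ee_rot: [0.748, 0.664, -0.0, 0.0]
ft_force: [-1.3, -3.0, 4.3]
grip_width: 0.603
```

```bash
python3 ang.py; python3 side.py | tail -16
```

```text
t11.95 tcp [0.5421 0.1778 0.1231] rollerframe mm [ -4.2   0.4 123.1] yaw_x 83.14 need roll 0.001 F [-1.3 -3.   4.3] w 0.603 tilt [-0. -0. -1.]
blue [244 187  14  20 202] min [-25. -24. 160.] mean [-10.8  -0.6 173.7] max [  6.  27. 190.]
blue [264 223  18  22 161] min [-87. -34.  63.] mean [-82.6   4.2  76.4] max [-77.  39.  87.]
94 theta 54 top plane 110.48710119069781 in-plane extent [118.  153.4] y [-24.   23.4]
103 theta 39 top plane 140.92954721093435 in-plane extent [ 81.4 122.1] y [-25.4  22.4]
104 theta 51 top plane 117.20377552036497 in-plane extent [109.  147.2] y [-23.6  22.7]
110 theta 48 top plane 123.85955896022486 in-plane extent [102.2 144.2] y [-23.4  22.6]
111 theta 42 top plane 135.73666627042624 in-plane extent [ 88.3 131.1] y [-24.8  22.2]
111 theta 45 top plane 129.2087431242374 in-plane extent [ 95.2 138. ] y [-25.4  22.6]
blue [264 223  18  22 163] min [-87. -35.  62.] mean [-82.6   3.9  76.1] max [-76.  39.  87.]
 205           ####             
 195           ####             
 185           ####             
 175           ### ##           
 165          #########         
 155          #########         
 145           #########        
 135            #########       
 125            ##########  ## #
 115             ############ ##
 105               ##########  #
  95               #######     #
  85    ###         #####  ##  #
  75    ##  #        ###   ## ##
x from -120 step 10
```

The raised rim is just touching the stop. I back off 8 mm and continue tilting with a light grip.

>>> {"name": "send_rows", "arguments": {"offset": [[-4,0,0],[-8,0,0],[-12,0,3],[-16,0,6],[-20,0,9]], "roll": [0,0,0,0,0], "newtons": 20}}

```text
clock: 12.47
position: [0.5403, 0.1566, 0.1155]
ee_rot: [0.749, 0.663, 0.001, -0.0]
ft_force: [-2.0, -1.4, 8.7]
grip_width: 0.61
```

>>> {"name": "send_rows", "arguments": {"offset": [[-2,0,2],[-4,0,4],[-6,0,6],[-8,0,8],[-10,0,10]], "roll": [0,0,0,0,0]}}

```text
clock: 12.88
position: [0.5397, 0.1462, 0.1057]
ee_rot: [0.749, 0.662, 0.001, 0.001]
ft_force: [0.3, -1.0, 6.0]
grip_width: 0.607
```

```bash
python3 ang.py; python3 side.py | tail -16
```

```text
t12.88 tcp [0.5397 0.1462 0.1057] rollerframe mm [-36.   -1.1 105.7] yaw_x 82.97 need roll -0.002 F [ 0.3 -1.   6. ] w 0.607 tilt [ 0.002  0.001 -1.   ]
blue [254 195  13  20 192] min [-52. -25. 138.] mean [-41.3  -3.1 154.9] max [-28.  21. 174.]
blue [264 223  18  22 163] min [-87. -35.  63.] mean [-82.5   3.9  76. ] max [-77.  38.  87.]
94 theta 51 top plane 128.77291216790914 in-plane extent [ 74.3 115.8] y [-26.   21.1]
99 theta 66 top plane 101.18408484620505 in-plane extent [105.  149.3] y [-23.1  21. ]
101 theta 63 top plane 106.56365689846312 in-plane extent [ 99.6 143.9] y [-25.3  23.3]
107 theta 54 top plane 124.40576401597934 in-plane extent [ 81.  122.1] y [-23.4  21.7]
110 theta 57 top plane 118.58856845300335 in-plane extent [ 86.9 129. ] y [-23.4  20.7]
112 theta 60 top plane 112.73007548910148 in-plane extent [ 93.1 136.3] y [-23.4  20.9]
blue [264 223  18  23 163] min [-87. -35.  62.] mean [-82.7   4.8  76.3] max [-77.  38.  87.]
 205        ###                 
 195          ##                
 185        # ##                
 175        ####                
 165        #######             
 155        ########            
 145       ###########          
 135       ############         
 125         ############   #  #
 115          ###########  ## ##
 105           ##########   #  #
  95    #       #########  #  ##
  85    ###       ######   ##  #
  75    ##        # ###    #  ##
x from -120 step 10
```

θ is about 60° with light contact force. Continuing.

>>> {"name": "send_rows", "arguments": {"offset": [[-3,0,4],[-6,0,7],[-8,0,11],[-11,0,14],[-13,0,18]], "roll": [0,0,0,0,0]}}

```text
clock: 13.4
position: [0.5378, 0.1339, 0.087]
ee_rot: [0.749, 0.663, 0.001, 0.0]
ft_force: [1.0, -2.3, 4.8]
grip_width: 0.61
```

```bash
python3 ang.py; python3 side.py | tail -16
```

```text
t13.40 tcp [0.5378 0.1339 0.087 ] rollerframe mm [-48.3  -0.6  87. ] yaw_x 83.02 need roll -0.001 F [ 1.  -2.3  4.8] w 0.61 tilt [ 0.002  0.001 -1.   ]
blue [258 202  12  19 173] min [-60. -26. 117.] mean [-52.   -3.9 137.2] max [-43.  21. 159.]
blue [264 223  18  22 159] min [-87. -33.  62.] mean [-82.9   4.1  75.9] max [-77.  38.  87.]
87 theta 60 top plane 114.0959486429915 in-plane extent [ 76.3 113.9] y [-27.4  20.1]
87 theta 75 top plane 85.9752150948341 in-plane extent [ 97.4 142.7] y [-25.9  17.1]
93 theta 63 top plane 107.97595226757652 in-plane extent [ 77.5 119.3] y [-27.3  18.2]
95 theta 66 top plane 103.58604015197562 in-plane extent [ 83.1 127.6] y [-27.2  17.1]
95 theta 72 top plane 92.99029742105856 in-plane extent [ 92.3 137.9] y [-25.1  18.6]
98 theta 69 top plane 97.93824474015865 in-plane extent [ 87.5 133.3] y [-26.8  17. ]
blue [264 223  18  22 159] min [-87. -35.  62.] mean [-83.    4.1  76.1] max [-78.  38.  87.]
 205      ####                  
 195      ####                  
 185       ###                  
 175       # #                  
 165       ###                  
 155       #####                
 145       #########            
 135       ## #########         
 125       ##############   #  #
 115      ###############   # ##
 105       # ############  ##  #
  95           ########## ##   #
  85    ###        #####   #   #
  75    ##  #   #    ###   ## # 
x from -120 step 10
```

The jar is at about 70°, but it has worked up toward the gripper body and is held at the lid. Going fully flat would put the fingers beside the plate.

Safer is to lean the jar stably on the plate's top edge, at about 79° with its base on the rollers. Then I release, regrip at its middle and finish from there.

>>> {"name": "send_rows", "arguments": {"offset": [[0,0,-3],[0,0,-8],[0,0,-14],[-6,0,-14],[-14,0,-14]], "roll": [0,0,0,0,0], "newtons": 30}}

```text
clock: 13.92
position: [0.535, 0.1209, 0.1007]
ee_rot: [0.748, 0.664, -0.0, -0.0]
ft_force: [-0.1, -0.0, -1.1]
grip_width: 0.613
```

>>> {"name": "send_rows", "arguments": {"offset": [[-8,0,0],[-16,0,0],[-24,0,0],[-32,0,0],[-32,0,0]], "roll": [0,0,0,0,0]}}

```text
clock: 14.33
position: [0.5313, 0.0864, 0.1006]
ee_rot: [0.749, 0.662, -0.0, 0.0]
ft_force: [-0.7, -0.7, -2.2]
grip_width: 0.61
```

```bash
python3 ang.py; python3 side.py | tail -16
```

```text
t14.33 tcp [0.5313 0.0864 0.1006] rollerframe mm [-9.640e+01  1.000e-01  1.006e+02] yaw_x 82.92 need roll -0.003 F [-0.7 -0.7 -2.2] w 0.61 tilt [-0. -0. -1.]
blue [264 203  20  42 341] min [-109.  -32.   65.] mean [-9.230e+01  1.000e-01  1.144e+02] max [-80.  36. 167.]
96 theta 84 top plane 90.48292762675962 in-plane extent [52.  78.7] y [-35.9  39.4]
97 theta 72 top plane 141.91761256789857 in-plane extent [ 87.5 134. ] y [-24.   17.8]
101 theta 63 top plane 158.28613831947973 in-plane extent [ 67.3 111.7] y [-24.   20.5]
104 theta 66 top plane 152.76478745921705 in-plane extent [ 73.1 119.1] y [-23.9  17.5]
104 theta 93 top plane 79.78148245828353 in-plane extent [ 65.4 175.9] y [-33.8  39. ]
106 theta 69 top plane 147.97409964683027 in-plane extent [ 80.4 127.6] y [-23.8  17.5]
blue [264 203  20  42 335] min [-107.  -32.   65.] mean [-91.7   1.  114.9] max [-79.  36. 167.]
 205  ####                      
 195  # #                       
 185  # #                       
 175  ####                      
 165  ### ##                    
 155  ### ######                
 145  ############              
 135  ##############            
 125  ##############        ####
 115    ############       ## ##
 105       ########         #  #
  95    #   #######        #   #
  85    ###     ##         ##  #
  75    ### ##   #         #   #
x from -120 step 10
```

Still held at about 69°. Lowering until the jar's side rests on the plate edge, with a light grip.

>>> {"name": "send_rows", "arguments": {"offset": [[0,0,4],[0,0,8],[-1,0,12],[-3,0,16],[-5,0,19]], "roll": [0,0,0,0,0], "newtons": 20}}

```text
clock: 14.85
position: [0.5312, 0.0844, 0.0814]
ee_rot: [0.748, 0.663, 0.001, -0.0]
ft_force: [1.0, 0.4, 1.9]
grip_width: 0.606
```

```bash
python3 ang.py; python3 side.py | tail -16
```

```text
t14.85 tcp [0.5312 0.0844 0.0814] rollerframe mm [-98.3  -0.   81.4] yaw_x 83.09 need roll -0.0 F [1.  0.4 1.9] w 0.606 tilt [ 0.001  0.001 -1.   ]
blue [264 209  21  36 288] min [-108.  -26.   64.] mean [-94.4   3.2 106.8] max [-80.  37. 151.]
84 theta 90 top plane 84.13922874688456 in-plane extent [61.7 85.4] y [-32.8  39.1]
93 theta 81 top plane 121.26131354436998 in-plane extent [ 92.4 134.1] y [-26.8  21.4]
96 theta 69 top plane 141.92523638616598 in-plane extent [ 62.9 110.9] y [-26.1  21.5]
107 theta 72 top plane 138.31138231790752 in-plane extent [ 70.4 116.4] y [-24.4  21. ]
110 theta 78 top plane 127.01148664699261 in-plane extent [ 83.9 128.1] y [-26.6  21.3]
112 theta 75 top plane 132.0176854518284 in-plane extent [ 76.8 123.1] y [-26.5  21.2]
blue [264 209  21  36 290] min [-109.  -25.   64.] mean [-94.8   3.5 106.3] max [-81.  37. 148.]
 205 ###                        
 195 ####                       
 185  ##                        
 175  ##                        
 165  ###                       
 155  #####                     
 145  #########                 
 135  ## #########              
 125  ##############        #  #
 115  ##############        #  #
 105  ##############       ##  #
  95    ###########           ##
  85    ### ########       ##   
  75    ## #    ###        #   #
x from -120 step 10
```

>>> {"name": "send_rows", "arguments": {"offset": [[-1,0,2],[-2,0,4],[-3,0,6],[-4,0,8],[-4,0,9]], "roll": [0,0,0,0,0]}}

```text
clock: 15.37
position: [0.531, 0.0796, 0.074]
ee_rot: [0.749, 0.663, 0.001, -0.0]
ft_force: [-8.6, -3.3, 26.6]
grip_width: 0.612
```

```bash
python3 ang.py; python3 side.py | tail -16
```

```text
t15.37 tcp [0.531  0.0796 0.074 ] rollerframe mm [-103.1   -0.3   74. ] yaw_x 83.05 need roll -0.001 F [-8.6 -3.3 26.6] w 0.612 tilt [ 0.001  0.001 -1.   ]
blue [264 211  23  34 263] min [-112.  -24.   63.] mean [-97.8   4.6 104.8] max [-80.  37. 146.]
78 theta 87 top plane 113.16925798026647 in-plane extent [ 92.2 138.9] y [-24.   19.2]
88 theta 84 top plane 118.52423787964062 in-plane extent [ 86.8 136.1] y [-23.9  16.4]
89 theta 72 top plane 138.66005118229523 in-plane extent [ 61.3 108.3] y [-25.5  19.9]
97 theta 81 top plane 125.14617225294903 in-plane extent [ 78.8 129. ] y [-23.4  16.5]
100 theta 75 top plane 134.7400525288045 in-plane extent [ 69.  115.1] y [-24.   18.4]
102 theta 78 top plane 128.9992044035877 in-plane extent [ 72.3 119.7] y [-25.1  15.2]
blue [264 211  23  34 260] min [-112.  -23.   63.] mean [-98.3   4.8 106. ] max [-80.  36. 146.]
 205                            
 195 ###                        
 185 ####                       
 175  ##                        
 165   ##                       
 155 ####                       
 145 ######  #                  
 135 #############              
 125 ###############        #  #
 115  ##############        # ##
 105 ###############       ##  #
  95  ##############       #  ##
  85    ##  #######        #   #
  75    ##    #  ##        ##  #
x from -120 step 10
```

The jar has met the plate (θ about 78°). I relieve the press and open a little at a time so the fingers still guard it.

>>> {"name": "send_rows", "arguments": {"offset": [[0,0,-1],[0,0,-2],[0,0,-2],[0,0,-2],[0,0,-2]], "roll": [0,0,0,0,0]}}

```text
clock: 15.88
position: [0.5308, 0.0801, 0.0749]
ee_rot: [0.749, 0.663, 0.0, 0.0]
ft_force: [1.3, 0.3, 6.9]
grip_width: 0.609
```

>>> {"name": "send_rows", "arguments": {"offset": [[0,0,0],[0,0,0],[0,0,0],[0,0,0],[0,0,0]], "roll": [0,0,0,0,0], "jaw": 0.75}}

```text
clock: 16.3
position: [0.5301, 0.0798, 0.0743]
ee_rot: [0.749, 0.663, -0.0, -0.0]
ft_force: [-0.1, 0.3, -0.6]
grip_width: 0.751
```

```bash
python3 ang.py; python3 side.py | tail -16
```

```text
t16.30 tcp [0.5301 0.0798 0.0743] rollerframe mm [-103.     0.5   74.3] yaw_x 83.07 need roll -0.001 F [-0.1  0.3 -0.6] w 0.751 tilt [-0.001 -0.    -1.   ]
blue [264 210  23  36 296] min [-112.  -23.   63.] mean [-98.7   5.5 109.3] max [-80.  37. 149.]
97 theta 69 top plane 143.1877889001318 in-plane extent [ 58.  104.6] y [-26.8  21.5]
105 theta 84 top plane 120.00267219043685 in-plane extent [ 86.8 132.5] y [-24.2  21. ]
109 theta 72 top plane 139.66018145417996 in-plane extent [ 65.  111.7] y [-26.2  22.2]
119 theta 75 top plane 135.37037610011993 in-plane extent [ 70.3 117.2] y [-24.2  21.8]
120 theta 78 top plane 130.3565785067156 in-plane extent [ 76.2 123.8] y [-25.6  18.5]
121 theta 81 top plane 125.04892287202414 in-plane extent [ 80.5 130.9] y [-26.8  19.7]
blue [264 210  22  35 300] min [-114.  -23.   63.] mean [-98.5   5.5 108.9] max [-81.  36. 149.]
 205                            
 195 ###                        
 185 ####                       
 175 ###                        
 165 # ##                       
 155 ###                        
 145 # ####                     
 135  ############            # 
 125  ## ###########        ## #
 115  ## ###########       ##  #
 105  ##############        #  #
  95  # ###########        #  ##
  85    ## ########        ##  #
  75    ##      ###   # #  #  ##
x from -120 step 10
```

The jar rests stably on the rollers and plate edge at about 79°, with the gripper free of it. I open fully, go up, and move to regrip near its middle.

>>> {"name": "send_rows", "arguments": {"offset": [[0,0,0],[0,0,-10],[0,0,-30],[0,0,-60],[0,0,-92]], "roll": [0,0,0,0,0], "jaw": 1}}

```text
clock: 16.82
position: [0.5297, 0.0795, 0.1677]
ee_rot: [0.749, 0.663, -0.001, -0.0]
ft_force: [0.0, -0.1, -0.3]
grip_width: 1.0
```

>>> {"name": "send_rows", "arguments": {"offset": [[15,0,0],[30,0,0],[45,0,0],[60,0,0],[60,0,0]], "roll": [0,0,0,0,0]}}

```text
clock: 17.23
position: [0.5368, 0.144, 0.1652]
ee_rot: [0.747, 0.665, -0.001, -0.001]
ft_force: [-0.2, 0.4, -0.2]
grip_width: 1.0
```

```bash
python3 ang.py; python3 side.py | tail -16; python3 - <<'E'
from lid import *
Rl=np.stack([(W-O)@u,(W-O)@n,W[...,2]],-1)*1e3
# jar's upper surface: ridge y per x
for a in range(-110,40,15):
    q=Rl[(d>0)&(abs(Rl[...,0]-a)<6)&(abs(Rl[...,1])<45)&(Rl[...,2]>110)&(Rl[...,2]<160)]
    if len(q)>5: print(a,len(q),"zmax",np.percentile(q[:,2],97).round(1),"y",np.percentile(q[:,1],[3,97]).round(1))
E
```

```text
t17.23 tcp [0.5368 0.144  0.1652] rollerframe mm [-38.5   1.6 165.2] yaw_x 83.36 need roll 0.005 F [-0.2  0.4 -0.2] w 1.0 tilt [-0.002 -0.    -1.   ]
blue [264 211  22  34 361] min [-112.  -20.   64.] mean [-98.1   8.6 112.8] max [-81.  36. 148.]
111 theta 66 top plane 147.56203209526277 in-plane extent [48.6 95.7] y [-23.   28.9]
117 theta 81 top plane 124.38329769307146 in-plane extent [ 84.6 130.4] y [-22.7  26.9]
121 theta 69 top plane 144.06901111848424 in-plane extent [ 56.3 102.7] y [-22.9  28. ]
130 theta 78 top plane 130.02179783762733 in-plane extent [ 77.7 124. ] y [-22.8  26.7]
133 theta 72 top plane 138.81130119465956 in-plane extent [ 63.1 111.1] y [-22.7  28. ]
138 theta 75 top plane 135.29372008451304 in-plane extent [ 69.7 119.9] y [-20.3  26.6]
blue [264 211  22  34 362] min [-111.  -19.   63.] mean [-97.8   8.4 112.2] max [-81.  36. 149.]
 205                            
 195                            
 185                            
 175                            
 165                            
 155   ##                       
 145  ########                  
 135  ############              
 125  ##############        #  #
 115  ##############       ##  #
 105  ##############       ##  #
  95  # ###########        #   #
  85    ##  #######        ##  #
  75    ##    # ##    ## #### ##
x from -120 step 10
t17.33 tcp [0.5371 0.1401 0.1655] rollerframe mm [-42.3   0.8 165.5] yaw_x 83.16 need roll 0.001 F [-0.1 -0.4  0.1] w 1.0 tilt [-0.002 -0.001 -1.   ]
blue [264 211  22  35 363] min [-111.  -20.   64.] mean [-97.9   8.8 112.5] max [-82.  36. 149.]
-110 105 zmax 138.5 y [-26.   25.7]
-95 85 zmax 151.6 y [-14.7  29.5]
-80 72 zmax 147.8 y [-18.8  31.4]
-65 67 zmax 146.6 y [-12.6  31. ]
-50 62 zmax 142.4 y [-8.7 30. ]
-35 61 zmax 139.1 y [-11.2  28.8]
-20 46 zmax 134.6 y [-10.5  25.5]
-5 47 zmax 131.4 y [-14.3  28. ]
10 35 zmax 128.7 y [-13.9  25.6]
```

The jar lies straight along the rollers; its axis at x = −42 is about 109 mm high. Descending to grip it.

>>> {"name": "send_rows", "arguments": {"offset": [[0,0,20],[0,0,40],[0,0,58],[0,0,72],[0,0,80]], "roll": [0,0,0,0,0]}}

```text
clock: 17.8
position: [0.5367, 0.1381, 0.0847]
ee_rot: [0.749, 0.663, -0.001, -0.0]
ft_force: [-0.6, 0.5, 0.0]
grip_width: 1.001
```

>>> {"name": "send_rows", "arguments": {"offset": [[0,0,1],[0,0,1],[0,0,1],[0,0,1],[0,0,1]], "roll": [0,0,0,0,0], "jaw": 0, "newtons": 30}}

```text
clock: 18.22
position: [0.5389, 0.14, 0.0872]
ee_rot: [0.749, 0.663, 0.002, 0.0]
ft_force: [-0.0, 0.9, 5.3]
grip_width: 0.499
```

>>> {"name": "send_rows", "arguments": {"offset": [[0,0,0],[0,0,-3],[0,0,-7],[0,0,-12],[0,0,-18]], "roll": [0,0,0,0,0], "newtons": 50}}

```text
clock: 18.63
position: [0.5382, 0.1399, 0.1049]
ee_rot: [0.748, 0.663, 0.001, 0.0]
ft_force: [-0.7, 0.1, -0.7]
grip_width: 0.002
```

```bash
python3 ang.py; python3 side.py | tail -16
```

```text
t18.63 tcp [0.5382 0.1399 0.1049] rollerframe mm [-42.3  -0.3 104.9] yaw_x 83.09 need roll -0.0 F [-0.7  0.1 -0.7] w 0.002 tilt [ 0.001  0.001 -1.   ]
blue [264 211  22  34 351] min [-111.  -22.   65.] mean [-97.4   6.8 111.1] max [-81.  35. 147.]
107 theta 84 top plane 118.1499933969979 in-plane extent [ 91.1 133.8] y [-24.7  24.4]
116 theta 69 top plane 143.13453255464438 in-plane extent [ 58.9 103.9] y [-22.2  24.4]
130 theta 81 top plane 123.3197560828788 in-plane extent [ 83.8 129.6] y [-24.5  23.9]
133 theta 72 top plane 137.92919920702792 in-plane extent [ 63.4 112.1] y [-24.4  23.9]
137 theta 78 top plane 128.7529223173492 in-plane extent [ 77.7 122.9] y [-24.2  24. ]
144 theta 75 top plane 133.7152182150936 in-plane extent [ 69. 117.] y [-23.9  24. ]
blue [264 211  22  33 349] min [-111.  -22.   66.] mean [-97.6   6.6 111.8] max [-80.  35. 148.]
 205                            
 195       ####                 
 185       ##                   
 175       ###                  
 165       ####                 
 155   #   ####                 
 145   #######                  
 135  ############              
 125  ##############        ## #
 115  ##############       ##  #
 105  ##############        #  #
  95  # ###########        #   #
  85    ###########        ##  #
  75    ### # #####       ##  ##
x from -120 step 10
```

The width reads shut, which doesn't fit with a jar between the fingers. I need to look at this one.

```bash
python3 - <<'E'
from lid import *
cv2.imwrite('pics/s10.png',cv2.resize(p[150:255,210:310],None,fx=5.7,fy=5.7,interpolation=cv2.INTER_CUBIC))
E
```

```text
t18.73 tcp [0.5382 0.1396 0.1048] rollerframe mm [-42.7  -0.3 104.8] yaw_x 83.06 need roll -0.001 F [ 0.1 -0.3 -0.4] w -0.003 tilt [ 0.001  0.001 -1.   ]
blue [264 211  22  34 349] min [-111.  -21.   64.] mean [-97.4   6.7 111. ] max [-81.  35. 148.]
```

View pics/s10.png

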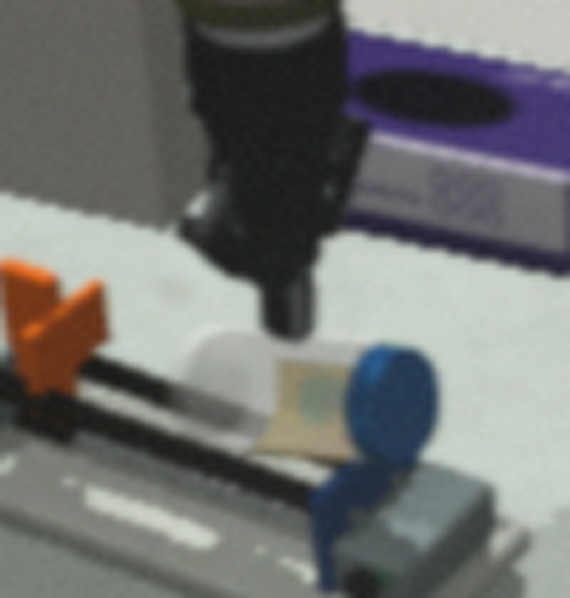

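The picture shows the jar undisturbed, leaning on the plate with its lid at crop (392,400). The shut fingertips sit at (288,335), just on top of it. That is tens of mm higher than the reported TCP, so I'll measure the tip from depth.

```bash
python3 - <<'E'
from lid import *
print(o["joint_pos"].round(4))
np.set_printoptions(suppress=True,precision=1)
for v in range(186,213,2):
    print(v,[ (u_,*(rel(W[v,u_])*1e3).round(0)) for u_ in (257,260,263)], p[v,260])
E
```

```text
t18.78 tcp [0.5378 0.1394 0.104 ] rollerframe mm [-4.29e+01  1.00e-01  1.04e+02] yaw_x 83.06 need roll -0.001 F [ 0.6 -0.1 -0.4] w -0.002 tilt [ 0.001  0.    -1.   ]
blue [264 211  22  35 350] min [-111.  -21.   65.] mean [-97.4   6.9 111.2] max [-80.  36. 148.]
[-0.8284  0.268   0.5744  1.7861 -0.1598  1.1333 -0.3234]
186 [(257, np.float64(-53.0), np.float64(18.0), np.float64(229.0)), (260, np.float64(-61.0), np.float64(16.0), np.float64(231.0)), (263, np.float64(-56.0), np.float64(-3.0), np.float64(219.0))] [33 33 32]
188 [(257, np.float64(-54.0), np.float64(21.0), np.float64(225.0)), (260, np.float64(-59.0), np.float64(13.0), np.float64(222.0)), (263, np.float64(-57.0), np.float64(-1.0), np.float64(214.0))] [34 35 33]
190 [(257, np.float64(-46.0), np.float64(11.0), np.float64(211.0)), (260, np.float64(-61.0), np.float64(18.0), np.float64(219.0)), (263, np.float64(-57.0), np.float64(-1.0), np.float64(208.0))] [33 33 32]
192 [(257, np.float64(-51.0), np.float64(18.0), np.float64(210.0)), (260, np.float64(-59.0), np.float64(16.0), np.float64(211.0)), (263, np.float64(-54.0), np.float
[... 1386 characters left out ...]
(161.0)), (263, np.float64(-53.0), np.float64(-0.0), np.float64(155.0))] [41 42 39]
208 [(257, np.float64(-42.0), np.float64(13.0), np.float64(153.0)), (260, np.float64(-52.0), np.float64(12.0), np.float64(155.0)), (263, np.float64(-54.0), np.float64(2.0), np.float64(150.0))] [45 45 44]
210 [(257, np.float64(-27.0), np.float64(-5.0), np.float64(130.0)), (260, np.float64(-48.0), np.float64(8.0), np.float64(145.0)), (263, np.float64(-50.0), np.float64(-3.0), np.float64(140.0))] [121 125 121]
212 [(257, np.float64(-38.0), np.float64(10.0), np.float64(136.0)), (260, np.float64(-48.0), np.float64(9.0), np.float64(139.0)), (263, np.float64(-55.0), np.float64(4.0), np.float64(139.0))] [157 165 163]
```

```bash
python3 - <<'E'
from h import *
np.set_printoptions(suppress=True,precision=3)
for f_,tcp in(("s1",(.5069,-.2563,.1992)),("s2",(.5095,-.2551,.0746)),("s3",(.5242,.0175,.2141)),("s7",(.5411,.1776,.2003))):
    z=np.load(f_+".npz");p,d=z["p"],z["d"];W=cloud(d);dark=(p.max(2)<60)&(d>0)
    m=dark&(np.hypot(W[...,0]-tcp[0],W[...,1]-tcp[1])<.075)&(W[...,2]>tcp[2]-.02)&(W[...,2]<tcp[2]+.15)&(W[...,2]>.05)
    w=W[m]; print(f_,tcp,len(w),"zmin pct",np.percentile(w[:,2],[1,3,10])-tcp[2])
    lo=w[w[:,2]<np.percentile(w[:,2],8)];print("  low pts mean",lo.mean(0),"std",lo.std(0))
E
```

```text
s1 (0.5069, -0.2563, 0.1992) 594 zmin pct [0.061 0.064 0.072]
  low pts mean [ 0.518 -0.258  0.264] std [0.046 0.007 0.003]
s2 (0.5095, -0.2551, 0.0746) 495 zmin pct [0.059 0.063 0.072]
  low pts mean [ 0.525 -0.258  0.139] std [0.044 0.007 0.004]
s3 (0.5242, 0.0175, 0.2141) 790 zmin pct [0.055 0.059 0.072]
  low pts mean [0.519 0.016 0.275] std [0.032 0.006 0.005]
s7 (0.5411, 0.1776, 0.2003) 831 zmin pct [0.055 0.061 0.075]
  low pts mean [0.534 0.175 0.263] std [0.032 0.006 0.006]
```

So the true fingertips have been about 40–45 mm above the reported TCP all along. The first grasp held only the lid's upper rim, which explains the odd geometry. I'll allow for that: raise, open, then descend to about 46 mm reported, so the pads straddle the axis.

>>> {"name": "send_rows", "arguments": {"offset": [[0,0,-10],[0,0,-20],[0,0,-20],[0,0,-20],[0,0,-20]], "roll": [0,0,0,0,0], "jaw": 1}}

```text
clock: 19.25
position: [0.5376, 0.1396, 0.1236]
ee_rot: [0.749, 0.663, 0.0, -0.0]
ft_force: [-0.3, -0.8, 0.2]
grip_width: 0.707
```

>>> {"name": "send_rows", "arguments": {"offset": [[0,0,10],[0,0,28],[0,0,46],[0,0,62],[0,0,74]], "roll": [0,0,0,0,0]}}

```text
clock: 19.67
position: [0.5365, 0.1391, 0.0471]
ee_rot: [0.749, 0.663, -0.001, -0.0]
ft_force: [0.7, 0.8, 0.1]
grip_width: 1.001
```

>>> {"name": "send_rows", "arguments": {"offset": [[0,0,3],[0,0,5],[0,0,5],[0,0,5],[0,0,5]], "roll": [0,0,0,0,0]}}

```text
clock: 20.08
position: [0.5382, 0.1397, 0.0454]
ee_rot: [0.749, 0.663, 0.001, 0.0]
ft_force: [0.7, -0.0, 0.3]
grip_width: 0.998
```

>>> {"name": "send_rows", "arguments": {"offset": [[0,0,0],[0,0,0],[0,0,0],[0,0,0],[0,0,0]], "roll": [0,0,0,0,0], "jaw": 0, "newtons": 30}}

```text
clock: 20.5
position: [0.5383, 0.1398, 0.0454]
ee_rot: [0.749, 0.663, 0.001, 0.0]
ft_force: [0.2, 0.6, 5.8]
grip_width: 0.705
```

Width 0.705 matches a proper 62 mm diametral grip. I lift and shift toward the stop.

>>> {"name": "send_rows", "arguments": {"offset": [[0,0,0],[0,0,-2],[0,0,-7],[0,0,-13],[0,0,-19]], "roll": [0,0,0,0,0], "newtons": 60}}

```text
clock: 20.92
position: [0.5373, 0.1393, 0.0639]
ee_rot: [0.749, 0.663, -0.0, -0.0]
ft_force: [-0.3, -0.5, -1.6]
grip_width: 0.7
```

```bash
python3 ang.py; python3 side.py | tail -16
```

```text
t20.92 tcp [0.5373 0.1393 0.0639] rollerframe mm [-43.1   0.5  63.9] yaw_x 83.06 need roll -0.001 F [-0.3 -0.5 -1.6] w 0.7 tilt [-0.001 -0.    -1.   ]
blue [264 206  21  39 415] min [-110.  -24.   64.] mean [-95.7   8.1 119.7] max [-80.  35. 165.]
111 theta 93 top plane 80.17298554657984 in-plane extent [ 66.3 168.6] y [-32.7  37.8]
125 theta 69 top plane 148.07062461399028 in-plane extent [ 73.4 121.8] y [-19.8  29.3]
129 theta 81 top plane 127.17792294155984 in-plane extent [ 99.3 146.3] y [-19.   29.6]
134 theta 72 top plane 144.43640391158442 in-plane extent [ 81.2 128.2] y [-19.   29.4]
141 theta 75 top plane 138.54196912500547 in-plane extent [ 86.  135.4] y [-19.  29.]
142 theta 78 top plane 132.23699856612063 in-plane extent [ 92.6 142.7] y [-19.1  28.9]
blue [264 206  21  39 412] min [-110.  -23.   65.] mean [-95.7   7.3 120.8] max [-80.  35. 166.]
 205                            
 195                            
 185       ####                 
 175   #   ####                 
 165   #######                  
 155  ##########                
 145  ###########  #            
 135  #######    ###        #   
 125 ########  #####        #  #
 115  # #####  #####        #  #
 105       ##  ####        ##  #
  95            ###        #   #
  85    ###               ##   #
  75    ###        # #  ## ##  #
x from -120 step 10
```

>>> {"name": "send_rows", "arguments": {"offset": [[8,0,0],[18,0,0],[28,0,0],[36,0,0],[40,0,0]], "roll": [0,0,0,0,0]}}

```text
clock: 21.43
position: [0.5422, 0.1816, 0.0632]
ee_rot: [0.748, 0.664, -0.0, -0.0]
ft_force: [0.1, 0.5, -1.9]
grip_width: 0.704
```

>>> {"name": "send_rows", "arguments": {"offset": [[0,0,4],[0,0,8],[0,0,12],[0,0,15],[0,0,17]], "roll": [0,0,0,0,0], "newtons": 30}}

```text
clock: 21.85
position: [0.5422, 0.1786, 0.0459]
ee_rot: [0.749, 0.663, -0.0, -0.0]
ft_force: [0.4, -0.2, 1.4]
grip_width: 0.695
```

```bash
python3 ang.py; python3 side.py | tail -16
```

```text
t21.85 tcp [0.5422 0.1786 0.0459] rollerframe mm [-3.5  0.4 45.9] yaw_x 83.03 need roll -0.001 F [ 0.4 -0.2  1.4] w 0.695 tilt [-0.001 -0.    -1.   ]
blue [258 208  15  20 253] min [-71. -15. 102.] mean [-63.5   8.9 127. ] max [-50.  30. 149.]
blue [264 223  18  22 157] min [-87. -33.  62.] mean [-82.8   3.4  75.9] max [-78.  37.  87.]
100 theta 84 top plane 78.38750818976263 in-plane extent [ 94.6 141.4] y [-19.4  28.7]
110 theta 69 top plane 106.1372989333553 in-plane extent [ 73.3 119. ] y [-19.2  28.4]
119 theta 81 top plane 84.44428913557707 in-plane extent [ 88.8 138.3] y [-19.   28.6]
120 theta 72 top plane 100.93068780783979 in-plane extent [ 74.7 124.1] y [-19.   28.3]
122 theta 78 top plane 90.31620997286595 in-plane extent [ 84.  132.4] y [-19.   28.6]
126 theta 75 top plane 94.9844352442756 in-plane extent [ 79.1 128.9] y [-18.9  28.8]
blue [264 223  18  22 153] min [-86. -35.  62.] mean [-82.8   3.5  76.1] max [-78.  39.  86.]
 205              #             
 195                            
 185                            
 175            #               
 165           ###              
 155       #   ####             
 145       ########             
 135      ##########            
 125      ########### #     ## #
 115      #######    ####  ##  #
 105     ########  ####    ##  #
  95     ## #####  ####    #   #
  85    ###    ##  ####    ##  #
  75    ##          ##     #   #
x from -120 step 10
```

Base contact, θ about 77°. Lowering the last 13 mm with the minimum grip so it pivots flat, nudging 3 mm away from the plate.

>>> {"name": "send_rows", "arguments": {"offset": [[2,0,1],[3,0,3],[3,0,5],[3,0,7],[3,0,9]], "roll": [0,0,0,0,0], "newtons": 20}}

```text
clock: 22.37
position: [0.5451, 0.1807, 0.0395]
ee_rot: [0.749, 0.662, 0.001, 0.001]
ft_force: [-0.6, -8.3, 13.4]
grip_width: 0.698
```

```bash
python3 ang.py; python3 side.py | tail -16
```

```text
t22.37 tcp [0.5451 0.1807 0.0395] rollerframe mm [-1.  -2.2 39.5] yaw_x 82.96 need roll -0.002 F [-0.6 -8.3 13.4] w 0.698 tilt [ 0.004 -0.    -1.   ]
blue [259 211  23  34 398] min [-86. -29.  64.] mean [-70.9   4.7  99.1] max [-54.  36. 135.]
131 theta 78 top plane 86.13299063229191 in-plane extent [ 70.9 120.7] y [-19.3  27.6]
131 theta 84 top plane 75.79752267471135 in-plane extent [ 79.4 129. ] y [-21.   27.6]
139 theta 69 top plane 102.20810656479378 in-plane extent [ 27.  104.5] y [-33.2  36.4]
139 theta 81 top plane 81.21919832263275 in-plane extent [ 75.6 125.3] y [-19.6  27.4]
140 theta 63 top plane 109.2184888418572 in-plane extent [23.3 95.8] y [-31.3  35.7]
144 theta 66 top plane 105.3213195824118 in-plane extent [ 25.  101.4] y [-30.   36.8]
blue [259 211  23  35 399] min [-85. -29.  63.] mean [-70.8   4.6  98.9] max [-54.  35. 135.]
 205              ##            
 195                            
 185                            
 175                            
 165           ###              
 155           ## #             
 145       #   # #              
 135      ##########            
 125      ############ #    ## #
 115      #######     ##   ##  #
 105      #######  #####    #  #
  95      #######  #####   #   #
  85    #########  #####   ##  #
  75    ##          ##     ## ##
x from -120 step 10
```

>>> {"name": "send_rows", "arguments": {"offset": [[0,0,1],[0,0,2],[0,0,3],[0,0,4],[0,0,5]], "roll": [0,0,0,0,0]}}

```text
clock: 22.88
position: [0.5453, 0.1803, 0.0345]
ee_rot: [0.749, 0.662, 0.001, 0.001]
ft_force: [2.1, -8.6, 11.0]
grip_width: 0.701
```

```bash
python3 ang.py; python3 side.py | tail -16
```

```text
t22.88 tcp [0.5453 0.1803 0.0345] rollerframe mm [-1.5 -2.5 34.5] yaw_x 82.92 need roll -0.003 F [ 2.1 -8.6 11. ] w 0.701 tilt [ 0.004 -0.    -1.   ]
blue [260 214  22  31 379] min [-86. -29.  65.] mean [-72.    4.5  93.4] max [-57.  36. 127.]
111 theta 84 top plane 76.67335890760832 in-plane extent [ 72.4 117.6] y [-18.9  26.3]
115 theta 60 top plane 110.08048758030704 in-plane extent [18.4 81.1] y [-35.3  37.3]
115 theta 87 top plane 71.46763528548064 in-plane extent [ 74.9 122.5] y [-19.7  26.1]
120 theta 69 top plane 102.25263345027759 in-plane extent [28.7 95.7] y [-33.6  37.6]
126 theta 63 top plane 107.87833191823435 in-plane extent [21.8 87.8] y [-34.7  36.9]
136 theta 66 top plane 105.93393739147632 in-plane extent [26.8 92.1] y [-35.4  36.8]
blue [260 214  22  31 380] min [-86. -29.  64.] mean [-71.9   4.4  93.3] max [-56.  35. 126.]
 205               #            
 195              #             
 185              #             
 175                            
 165           #                
 155           ###              
 145           ####             
 135       ######  #            
 125      ###########  #    #  #
 115      ##########  ##   ##  #
 105      #######  # ###    #  #
  95      #######  ####    #  ##
  85    #########  #####   ##  #
  75    ###  ####  ###     ##  #
x from -120 step 10
```

>>> {"name": "send_rows", "arguments": {"offset": [[0,0,1],[0,0,1.5],[0,0,2],[0,0,2.5],[0,0,3]], "roll": [0,0,0,0,0]}}

```text
clock: 23.4
position: [0.5458, 0.1805, 0.0328]
ee_rot: [0.749, 0.662, 0.002, 0.001]
ft_force: [-5.3, -11.0, 29.7]
grip_width: 0.7
```

```bash
cat > top.py <<'E'
from lid import *
Rl=np.stack([(W-O)@u,(W-O)@n,W[...,2]],-1)*1e3
for a in range(-65,66,10):
    q=Rl[(d>0)&(abs(Rl[...,0]-a)<5)&(abs(Rl[...,1])<40)&(Rl[...,2]>75)&(Rl[...,2]<150)&(hsv[...,2]>60)]
    if len(q)>5: print(a,len(q),"ztop",np.percentile(q[:,2],[90,97]).round(1),"y",np.percentile(q[:,1],[3,97]).round(1))
E
python3 top.py
```

```text
t23.40 tcp [0.5458 0.1805 0.0328] rollerframe mm [-1.1 -2.9 32.8] yaw_x 82.94 need roll -0.003 F [ -5.3 -11.   29.7] w 0.7 tilt [ 0.005  0.001 -1.   ]
blue [260 214  22  32 378] min [-86. -31.  64.] mean [-71.9   4.6  91.5] max [-56.  36. 123.]
-65 188 ztop [120.  123.4] y [-26.   26.8]
-55 64 ztop [124.2 125.6] y [-13.9  28.3]
-45 77 ztop [124.2 126.8] y [-19.   29.5]
-35 66 ztop [126.1 127.7] y [-8.9 30.1]
-25 67 ztop [125.2 128.1] y [-11.8  30.8]
-15 97 ztop [131.4 145.8] y [-36.7  34.7]
-5 39 ztop [139.1 144.1] y [-24.8  35.6]
5 14 ztop [130.7 139.4] y [-37.8  34. ]
15 14 ztop [123.7 124.8] y [-23.2  30.9]
25 13 ztop [127.6 128.3] y [-4.9 31. ]
35 15 ztop [96.6 96.7] y [21.6 31.3]
45 27 ztop [108.6 110.8] y [22.1 31.8]
55 16 ztop [115.7 117.7] y [18.  26.9]
```

The jar's top is 125–128 mm high along its whole length (126 is correct for lying flat), and the force shows it has bottomed on both rollers. I relieve the press and release.

>>> {"name": "send_rows", "arguments": {"offset": [[0,0,-1],[0,0,-2],[0,0,-2],[0,0,-2],[0,0,-2]], "roll": [0,0,0,0,0]}}

```text
clock: 23.87
position: [0.5454, 0.1813, 0.0334]
ee_rot: [0.749, 0.662, 0.002, 0.001]
ft_force: [3.1, -5.5, 9.5]
grip_width: 0.697
```

>>> {"name": "send_rows", "arguments": {"offset": [[0,0,0],[0,0,0],[0,0,0],[0,0,0],[0,0,0]], "roll": [0,0,0,0,0], "jaw": 1}}

```text
clock: 24.28
position: [0.5426, 0.1824, 0.0314]
ee_rot: [0.748, 0.663, -0.0, -0.0]
ft_force: [0.2, -0.2, -0.3]
grip_width: 1.001
```

>>> {"name": "send_rows", "arguments": {"offset": [[0,0,-10],[0,0,-30],[0,0,-55],[0,0,-75],[0,0,-90]], "roll": [0,0,0,0,0]}}

```text
clock: 24.7
position: [0.5435, 0.1823, 0.1243]
ee_rot: [0.749, 0.663, 0.001, 0.0]
ft_force: [-0.7, -0.4, 0.1]
grip_width: 0.999
```

```bash
python3 top.py; python3 - <<'E'
from lid import *
m=(cv2.inRange(hsv,(3,140,100),(18,255,255))>0)&(d>0);m[:180]=0;m[260:]=0;m[:,300:]=0;m[:,:190]=0
X=np.array([rel(x) for x in W[m]])*1e3;print("orange x",np.percentile(X[:,0],[2,50,98]),"n",len(X))
f2=X[X[:,2]>115];print("fin x",np.percentile(f2[:,0],[3,97]),"y",np.percentile(f2[:,1],[5,50,95]),len(f2))
i=[(onz(x,y,.126)-O) for y,x in np.argwhere(m) if W[y,x,2]>.121];i=np.array(i);print("fin top via plane x",np.percentile(i@u*1e3,[2,98]),"y",np.percentile(i@n*1e3,[5,50,95]))
E
```

```text
t24.70 tcp [0.5435 0.1823 0.1243] rollerframe mm [  0.3  -0.5 124.3] yaw_x 83.05 need roll -0.001 F [-0.7 -0.4  0.1] w 0.999 tilt [ 0.002  0.001 -1.   ]
blue [261 214  21  30 363] min [-86. -29.  65.] mean [-72.3   3.2  91.1] max [-57.  36. 122.]
-65 174 ztop [119.  122.6] y [-26.7  22.8]
-55 61 ztop [122.3 124. ] y [-16.1  24.6]
-45 80 ztop [122.7 125.6] y [-18.7  27.7]
-35 71 ztop [125.7 127.4] y [-17.7  28.7]
-25 67 ztop [124.9 126.5] y [-9.5 29.9]
-15 63 ztop [124.9 126.1] y [-14.4  28.6]
-5 74 ztop [125.8 127.8] y [-12.7  28.6]
5 56 ztop [123.4 126. ] y [-13.6  30.8]
15 69 ztop [125.1 125.8] y [-12.3  30.5]
25 66 ztop [125.9 127.3] y [-16.2  30.2]
35 65 ztop [125.5 127.1] y [-12.4  30.6]
45 60 ztop [123.1 124.9] y [-8.  30.1]
55 39 ztop [124.8 125.8] y [-14.3  29.1]
t24.75 tcp [0.5448 0.1827 0.1267] rollerframe mm [  0.9  -1.7 126.7] yaw_x 83.04 need roll -0.001 F [1.4 0.3 2.3] w 0.999 tilt [ 0.005  0.003 -1.   ]
blue [261 214  21  31 366] min [-86. -30.  65.] mean [-72.4   3.1  90.8] max [-57.  35. 122.]
orange x [ 97.14388605 104.00581676 136.09880633] n 266
fin x [105.08329323 137.68081889] y [-4.28153381  1.82408376  7.24901487] 48
fin top via plane x [105.59420057 136.41955822] y [-4.09798352  1.63280943  9.26922662]
```

The jar is released and lying flat, with its top at 124–127 mm everywhere. The fin spans x about 105–141 mm. I move above it at x ≈ 123, descend and grip it.

>>> {"name": "send_rows", "arguments": {"offset": [[20,0,0],[48,-1,0],[76,-2,0],[103,-2,0],[122,-2,0]], "roll": [0,0,0,0,0]}}

```text
clock: 25.22
position: [0.5547, 0.3065, 0.121]
ee_rot: [0.748, 0.664, -0.0, -0.0]
ft_force: [0.1, 0.4, -0.3]
grip_width: 1.002
```

>>> {"name": "send_rows", "arguments": {"offset": [[0,0,15],[0,0,33],[0,0,50],[0,0,64],[0,0,74]], "roll": [0,0,0,0,0]}}

```text
clock: 25.63
position: [0.5546, 0.3031, 0.0457]
ee_rot: [0.749, 0.663, -0.001, -0.0]
ft_force: [0.2, 0.1, 0.4]
grip_width: 1.002
```

>>> {"name": "send_rows", "arguments": {"offset": [[0,0,0],[0,0,0],[0,0,0],[0,0,0],[0,0,0]], "roll": [0,0,0,0,0], "jaw": 0, "newtons": 30}}

```text
clock: 26.05
position: [0.556, 0.3038, 0.0485]
ee_rot: [0.749, 0.663, 0.001, -0.0]
ft_force: [-0.4, 0.1, -0.6]
grip_width: 0.298
```

>>> {"name": "send_rows", "arguments": {"offset": [[0,0,0],[0,0,0],[0,0,0],[0,0,0],[0,0,0]], "roll": [0,0,0,0,0]}}

```text
clock: 26.47
position: [0.5604, 0.302, 0.0489]
ee_rot: [0.749, 0.662, 0.003, 0.003]
ft_force: [20.7, -1.9, -7.5]
grip_width: 0.136
```

```bash
python3 -c "
from g import *;st()"
```

```text
t26.47 tcp [0.5604 0.302  0.0489] rollerframe mm [121.2  -2.9  48.9] yaw_x 82.93 need roll -0.003 F [20.7 -1.9 -7.5] w 0.136 tilt [ 0.009  0.    -1.   ]
```

Gripped on the fin (0.136 ≈ 12 mm). There's a 20 N side load from lateral misalignment, so I centre on the fin first and then slide.

>>> {"name": "send_rows", "arguments": {"offset": [[0,2,0],[0,4,-1],[0,4,-1],[0,4,-1],[0,4,-1]], "roll": [0,0,0,0,0]}}

```text
clock: 26.88
position: [0.5603, 0.3026, 0.0488]
ee_rot: [0.749, 0.663, 0.001, 0.001]
ft_force: [6.2, -1.8, -2.2]
grip_width: 0.139
```

>>> {"name": "send_rows", "arguments": {"offset": [[-4,0,0],[-9,0,0],[-14,0,0],[-19,0,0],[-24,0,0]], "roll": [0,0,0,0,0]}}

```text
clock: 27.3
position: [0.5577, 0.2795, 0.0489]
ee_rot: [0.748, 0.663, 0.001, 0.0]
ft_force: [9.2, 0.7, -5.5]
grip_width: 0.137
```

```bash
cat > stop.py <<'E'
from lid import *
m=(cv2.inRange(hsv,(3,140,100),(18,255,255))>0)&(d>0);m[:180]=0;m[260:]=0;m[:,300:]=0;m[:,:190]=0
X=np.array([rel(x) for x in W[m]])*1e3;print("orange x",np.percentile(X[:,0],[2,10,50,98]).round(1),"n",len(X))
l_=np.array([rel(x) for x in W[(m2:=(cv2.inRange(hsv,(95,90,50),(125,255,255))>0)&(d>0)&(W[...,2]>.095)&(W[...,2]<.135)&(abs((W-O)@n)<.035)&(abs((W-O)@u)<.12))]])*1e3;print("lid x",np.percentile(l_[:,0],[3,10,50,97]).round(1),len(l_))
E
python3 stop.py
```

```text
File "stop.py", line 4
    l_=np.array([rel(x) for x in W[(m2:=(cv2.inRange(hsv,(95,90,50),(125,255,255))>0)&(d>0)&(W[...,2]>.095)&(W[...,2]<.135)&(abs((W-O)@n)<.035)&(abs((W-O)@u)<.12))]])*1e3;print("lid x",np.percentile(l_[:,0],[3,10,50,97]).round(1),len(l_))
                                    ^^^^^^^^^^^^^^^^^^^^^^^^^^^^^^^^^^^^^^^^^^^^^^^^^^^^^^^^^^^^^^^^^^^^^^^^^^^^^^^^^^^^^^^^^^^^^^^^^^^^^^^^^^^^^^^^^^^^^^^^^^^^^^
SyntaxError: assignment expression cannot be used in a comprehension iterable expression
```

>>> {"name": "send_rows", "arguments": {"offset": [[-3,1,0],[-6,2,0],[-9,2,0],[-12,2,0],[-14,2,0]], "roll": [0,0,0,0,0]}}

```text
clock: 27.72
position: [0.556, 0.2656, 0.0487]
ee_rot: [0.748, 0.663, -0.0, -0.001]
ft_force: [-4.9, 2.3, 3.4]
grip_width: 0.131
```

```bash
sed -i 's/(m2:=\(.*\))\]\])\*1e3;/\1]])*1e3;/' stop.py; python3 stop.py
```

```text
t27.72 tcp [0.556  0.2656 0.0487] rollerframe mm [84.6 -2.9 48.7] yaw_x 83.12 need roll 0.0 F [-4.9  2.3  3.4] w 0.131 tilt [-0.001  0.001 -1.   ]
blue [261 214  21  31 372] min [-86. -29.  63.] mean [-72.2   2.8  90.7] max [-56.  35. 122.]
orange x [54.5 58.8 65.5 96.1] n 62
lid x [-69.1 -68.  -64.8 -53.4] 138
```

>>> {"name": "send_rows", "arguments": {"offset": [[-1,-1,0],[-2,-1,0],[-3,-1,0],[-4,-1,0],[-5,-1,0]], "roll": [0,0,0,0,0]}}

```text
clock: 28.18
position: [0.5555, 0.2607, 0.0488]
ee_rot: [0.748, 0.663, 0.0, -0.0]
ft_force: [0.1, 2.6, 1.7]
grip_width: 0.137
```

>>> {"name": "send_rows", "arguments": {"offset": [[-1,0,0],[-2,0,0],[-2,0,0],[-2,0,0],[-2,0,0]], "roll": [0,0,0,0,0]}}

```text
clock: 28.6
position: [0.5552, 0.2581, 0.0487]
ee_rot: [0.749, 0.663, 0.0, -0.0]
ft_force: [-1.5, 1.6, 5.0]
grip_width: 0.133
```

```bash
python3 stop.py
```

```text
t28.60 tcp [0.5552 0.2581 0.0487] rollerframe mm [77.  -2.9 48.7] yaw_x 83.06 need roll -0.001 F [-1.5  1.6  5. ] w 0.133 tilt [ 0.  0. -1.]
blue [262 215  20  30 356] min [-86. -32.  64.] mean [-74.8   3.   91.4] max [-61.  35. 122.]
orange x [46.3 52.2 57.  84.1] n 48
lid x [-74.  -72.2 -68.7 -58.9] 136
```

The jar is now being pushed along (lid face at −73, plate at −75). Small steps until the force rises.

>>> {"name": "send_rows", "arguments": {"offset": [[-0.5,0,0],[-1,0,0],[-1.5,0,0],[-1.5,0,0],[-1.5,0,0]], "roll": [0,0,0,0,0]}}

```text
clock: 29.07
position: [0.5551, 0.2568, 0.0487]
ee_rot: [0.749, 0.663, 0.0, 0.0]
ft_force: [0.2, 2.3, 5.2]
grip_width: 0.132
```

>>> {"name": "send_rows", "arguments": {"offset": [[-0.5,0,0],[-1,0,0],[-1.5,0,0],[-1.5,0,0],[-1.5,0,0]], "roll": [0,0,0,0,0]}}

```text
clock: 29.48
position: [0.5549, 0.2559, 0.0487]
ee_rot: [0.748, 0.663, 0.001, -0.0]
ft_force: [1.2, 5.2, 4.6]
grip_width: 0.133
```

>>> {"name": "send_rows", "arguments": {"offset": [[-0.5,0,0],[-1,0,0],[-1,0,0],[-1,0,0],[-1,0,0]], "roll": [0,0,0,0,0]}}

```text
clock: 29.9
position: [0.555, 0.2559, 0.0488]
ee_rot: [0.748, 0.663, 0.001, -0.0]
ft_force: [1.5, 7.6, 2.3]
grip_width: 0.135
```

```bash
python3 stop.py
```

```text
t29.90 tcp [0.555  0.2559 0.0488] rollerframe mm [74.8 -3.  48.8] yaw_x 83.13 need roll 0.001 F [1.5 7.6 2.3] w 0.135 tilt [ 0.001  0.002 -1.   ]
blue [263 215  19  29 353] min [-86. -30.  65.] mean [-76.3   3.2  91.4] max [-62.  37. 122.]
orange x [45.2 46.8 54.2 83.7] n 45
lid x [-75.8 -74.2 -71.4 -59.5] 136
```

Stalled against the plate: the force rises with no motion and the lid is at the plate face. One more light press, then I release and withdraw.

>>> {"name": "send_rows", "arguments": {"offset": [[-1,0,0],[-1,0,0],[-1,0,0],[-1,0,0],[-1,0,0]], "roll": [0,0,0,0,0]}}

```text
clock: 30.37
position: [0.555, 0.2559, 0.0488]
ee_rot: [0.748, 0.664, 0.002, -0.0]
ft_force: [2.7, 11.1, -0.5]
grip_width: 0.134
```

>>> {"name": "send_rows", "arguments": {"offset": [[0,0,0],[0,0,0],[0,0,0],[0,0,0],[0,0,0]], "roll": [0,0,0,0,0], "jaw": 1}}

```text
clock: 30.78
position: [0.5534, 0.2529, 0.0475]
ee_rot: [0.749, 0.663, -0.001, -0.0]
ft_force: [-0.2, 0.4, -0.1]
grip_width: 0.839
```

>>> {"name": "send_rows", "arguments": {"offset": [[0,0,0],[0,0,-15],[0,0,-40],[0,0,-70],[0,0,-100]], "roll": [0,0,0,0,0]}}

```text
clock: 31.2
position: [0.5543, 0.2515, 0.1491]
ee_rot: [0.749, 0.662, -0.001, 0.0]
ft_force: [0.3, 1.3, 0.2]
grip_width: 0.999
```

>>> {"name": "send_rows", "arguments": {"offset": [[30,-20,0],[60,-40,0],[90,-60,0],[120,-80,0],[140,-90,0]], "roll": [0,0,0,0,0]}}

```text
clock: 31.62
position: [0.4795, 0.4059, 0.1482]
ee_rot: [0.748, 0.664, -0.0, -0.0]
ft_force: [-0.3, 0.7, -0.0]
grip_width: 1.0
```

```bash
python3 stop.py; python3 - <<'E'
from lid import *
cv2.imwrite('pics/s11.png',p[130:350,180:500].repeat(2,0).repeat(2,1))
i=[(onz(x,y,.126)-O) for y,x in np.argwhere((cv2.inRange(hsv,(3,140,100),(18,255,255))>0)&(d>0)) if .12<W[y,x,2]<.13 and 190<x<300];i=np.array(i)
print("fin top x",np.percentile(i@u*1e3,[2,98]).round(1))
E
python3 top.py | tail -13
```

```text
t31.62 tcp [0.4795 0.4059 0.1482] rollerframe mm [214.6  89.9 148.2] yaw_x 83.2 need roll 0.002 F [-0.3  0.7 -0. ] w 1.0 tilt [-0.001  0.    -1.   ]
blue [263 215  19  30 349] min [-86. -32.  65.] mean [-76.3   3.   91.4] max [-64.  36. 122.]
orange x [48.1 53.2 69.8 90.1] n 126
lid x [-75.7 -74.6 -71.  -61.2] 134
t31.67 tcp [0.4776 0.4099 0.1478] rollerframe mm [218.4  92.3 147.8] yaw_x 83.47 need roll 0.006 F [-4.5  1.9 -0.1] w 1.003 tilt [-0.002  0.001 -1.   ]
blue [263 215  19  30 348] min [-86. -31.  64.] mean [-76.3   2.6  91.4] max [-63.  34. 122.]
fin top x [52.  87.4]
-55 73 ztop [123.5 125.1] y [-14.9  26.4]
-45 79 ztop [125.7 126.6] y [-16.4  28.1]
-35 65 ztop [125.  128.2] y [-11.3  28.6]
-25 68 ztop [126.2 127. ] y [-16.   28.7]
-15 67 ztop [125.1 127.4] y [-13.6  28.5]
-5 60 ztop [125.4 126.1] y [-10.1  27.5]
5 74 ztop [125.4 127.7] y [-16.6  30.9]
15 66 ztop [124.4 126.6] y [-14.1  29.6]
25 63 ztop [125.6 127.3] y [-14.7  29.9]
35 64 ztop [125.  127.1] y [-8.  29.8]
45 58 ztop [124.  125.9] y [-12.7  29.8]
55 42 ztop [121.9 124.5] y [-3.9 30.8]
65 29 ztop [125.  127.8] y [-7.1 10.4]
```

View pics/s11.png

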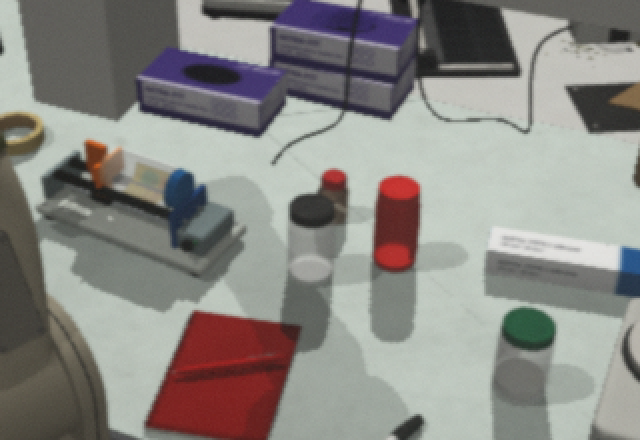

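The jar lies between the blue plate (crop 185,215) and the orange stop (95,165). The bystanders are where they stood, and the gripper is clear. I let the arm settle, then hand in.

>>> {"name": "send_rows", "arguments": {"offset": [[0,0,-10],[0,0,-20],[0,0,-20],[0,0,-20],[0,0,-20]], "roll": [0,0,0,0,0]}}

```text
clock: 32.18
position: [0.4826, 0.4024, 0.1689]
ee_rot: [0.749, 0.663, 0.0, -0.0]
ft_force: [0.4, -0.4, 0.5]
grip_width: 1.0
```

```bash
python3 stop.py; python3 -c "
from workcell import manip;print(manip.hand_in())"
```

```text
t32.18 tcp [0.4826 0.4024 0.1689] rollerframe mm [211.6  86.5 168.9] yaw_x 83.0 need roll -0.002 F [ 0.4 -0.4  0.5] w 1.0 tilt [ 0.  0. -1.]
blue [263 215  19  31 347] min [-86. -29.  65.] mean [-76.4   3.2  91.5] max [-63.  36. 122.]
orange x [47.3 52.7 69.3 90. ] n 131
lid x [-75.3 -74.7 -71.2 -60.7] 133
the job is handed in; nothing more can be done
None
```

The jar is lying on both rollers with its lid against the blue plate and the orange stop pushed up to its base. I handed the job in at 32 s.

**How it went:** The tool can only point down, so I tipped the jar over the blue plate's top edge. I rested it leaning there, took a new grip at its middle, and laid it flat on the rollers before letting go. Then I gripped the stop's fin and slid it until it stalled at about 8–11 N.

**Last checks:**
- **Jar:** its top is 124–128 mm high along nearly its whole length (126 expected when lying flat), and the lid face is at the plate to within about 1 mm.
- **Stop:** its jar-side face is around x = 47–52 mm (52 expected); the camera only gives this to a few mm. Neither it nor the jar moved when the gripper let go.
- **Surroundings:** the gripper is clear and the wrist reads about 0 N. In the last picture the other jars and the bottle are where they stood.

**What went wrong or disagreed:**
- **Knock on the stop:** while first lowering the jar, its base pressed on the orange stop, with about 71 N at the wrist. That pushed the stop back to its far end; I saw no other effect.
- **Reported tool position:** the fingertips appear to sit about 40–45 mm higher than reported. Because of that the first grip held only the lid's rim, and one closing shut just above the jar. I corrected for it from then on.
- **Top camera:** it showed only wall, so everything was measured from the scene camera.
- **Picture budget:** I viewed 13 pictures, three over.

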